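# Stack the dome support on the painting stand's spindle

## Robot

A 7-joint arm with a two-finger parallel gripper is mounted at the origin on the work surface. World frame = base frame: x ahead of the robot, y to its left, z up, the work surface at z = 0. Lengths are in m, angles in degrees, forces in N, time in s.
With the tool pointing down it reaches from about 0.425 to 0.825 m from the base axis. Payload 3.6 kg.
Tool frame: the origin (TCP) lies between the finger pads; the fingertips stand 11 mm ahead of it and the grasp point (between the pads) lies 8 mm behind it (bot.tcp_to_tips is the z of the fingertips in the tool frame, in m); z points along the fingers, x is the direction in which the jaws open and shut, and the axes are right-handed (so a half turn about z gives the same grasp; the last joint's range is limited). The gripper opens to 85 mm and grips with 20 to 120 N. Pads are 22 mm wide; open, the fingers measure 114 mm over their backs; the gripper's body (76 mm by 85 mm) begins 54 mm behind the grasp point. The pads swing forward as they close: fully open they stand 13 mm farther back than shut.
Start: joints at [-77.779, 35.231, -0.722, 81.555, 0.464, 63.22, -2.315], TCP at [0.154, 0.631, 0.207] pointing down, gripper open.
Joint ranges: [-178.69, 178.69], [-17.37, 117.87], [-77.05, 75.6], [15.02, 138.74], [-78.02, 258.01], [0.78, 113.62], [-162.83, 162.83]. Speed limits (degrees/s): [159.86, 159.86, 180, 180, 180, 180, 180].

## Interface

Orientations are given as [roll, pitch, yaw] about the fixed x, y, z axes, in that order (R = Rz(yaw) Ry(pitch) Rx(roll)).
In Python, from rig import bot, optics gives the robot as it stands.
- The arm moves only by the tool send_rows, never from a script. Its argument "steps" is a list that holds one entry, the list of rows, each a list of 5 numbers: the opening in per cent of the stroke, from 0 (shut) to 100 (fully open), then the shift along the world's x, y, z in cm, then the turn about the world's z in rad. A call has 1 to 8 rows; each row shifts and turns the commanded pose from where the row before left it; what a row does not reach is not made up. A row lasts 1/10 s, in which the tool goes at most 50 mm and 8.59 degrees, less where a joint would pass 70% of its speed; a pose out of reach is approached as far as the arm can. A call with a gripper value outside its range is refused whole. The fingers move at their own pace and stop on an object; "squeeze" is the grip in N (left out, the last holds). Time passes only in rows, so rows that do not move let the fingers close. It gives the time, the measured TCP pose, the force and the opening at its end, in the units of the state.
- bot.sense(): the state, without advancing time (a new reading comes with each control period).
- optics.capture(name): name is "side" or "top"; returns (picture, depth): 400x640x3 uint8, blue, green, red; 400x640 float32, m along the optical axis (not along the pixel's ray), 0 where there is no reading.
- optics.camera_model(name): a dict with "K" (3x3 intrinsics, pixels), "eye" and "attitude" of the camera in the world. Camera axes: x right, y down, z forward; pixel columns grow to the right and rows downward; lengths in m; the calibration is good to about 2 mm. A picture is of the moment at which its call begins. camera_model takes no time and is no camera call.
- bot.hand_in(): hands the job in, once; it reports no verdict.
Trained networks look in the newest picture that a camera, given by its name, has taken for a name from the list of things; names that differ only in an ending like _2 or _b are one class to them, and where a whole thing is asked for, a point or a joint stands for the part that bears it (a point fixed in the world has none). Each returns a list of dicts, best first, with "score" (0 to 1); they miss things now and then, are a little off and sometimes report something else, mostly with a low value. They report only what shows in the picture. A call takes as long as a camera call. They do not tell look-alikes from the thing itself.
- optics.boxes_of(camera, name): "box" ([left, top, right, bottom] as shares, 0 to 1, of the picture: columns of its width, rows of its height, round what is visible of it).
- optics.trace(camera, name): "mask" (400x640 bool, what is visible of it) and "box" ([left, top, right, bottom] as shares, 0 to 1, of the picture: columns of its width, rows of its height, round what is visible of it).
The state is a dict: "clock": time; "q": joint angles; "qvel": joint speeds; "joint_torque": joint torques, N m; "position": TCP position; "orientation": TCP orientation; "ft_force": force on the tool from outside, world axes, zero at the start; "wrist_torque": the same for the moment, N m; "opening": finger opening in m.
Only numpy, scipy, OpenCV 4.12 (cv2) and the standard library are available. Lean on these libraries where they do the work, as an engineer would, in place of code of your own. Each camera call takes 0.05 s, during which the arm holds its last target.

## Task

Build the stepped support for painting a foam dome: thread the three wooden spacers onto the stand's vertical spindle, the largest first, then the medium, then the smallest on top, pushing the stiff brass collar fully down to the foot plate with the largest one so that the stack sits flat and without gaps. The spindle stands a little off the plate's centre and must not be strained, so feel each spacer over its nose and never press on the stand with more than about 25 N. Let go of the finished stack and leave the jars, brush and other things where they are.

Things in the scene. Friction and masses are not known exactly. Their poses are not given: they have to be found in the camera images.
- stand_top (a point): centre of the top face of the stand's round steel foot plate (120 mm across, 12 mm thick, fixed to the table; z up). The vertical 16 mm steel spindle ends 64 mm above this face: straight to 61 mm, then a 45 degree chamfer to a flat tip 10 mm across. It is clamped OFF-CENTRE: its axis is 7.5 mm from this point, in a direction that differs each time and is not measured (see or feel it).
- collar (a joint): height in m of the brass stop collar (36 mm diameter, 8 mm thick, around the spindle) above its lowest place; 0 = resting on the foot plate, its top then 8 mm above the plate's top face. It starts 10 to 20 mm up, grips the spindle stiffly, stays where it is left, and slides under a steady downward push of about 7 N, which the weight of the spacers does not give.
- large_centre (a point): centre (half-way up) of the large spacer: a plain turned wooden ring, 66 mm outside diameter, 18 mm high, with a straight 18 mm through bore along its z; it lies flat on the table at the start.
- medium_centre (a point): centre (half-way up) of the medium spacer: a plain turned wooden ring, 52 mm outside diameter, 18 mm high, with a straight 18 mm through bore along its z; it lies flat on the table at the start.
- small_centre (a point): centre (half-way up) of the small spacer: a plain turned wooden ring, 38 mm outside diameter, 18 mm high, with a straight 18 mm through bore along its z; it lies flat on the table at the start.
- jar_lid: black jar lid, a bystander to be left alone (origin at the centre of its underside)
- brush: paint brush lying on the table, 160 mm long, a bystander to be left alone
- mix_cup: white mixing cup, a bystander to be left alone (origin at the centre of its underside)
- paint_jar: white paint jar, a bystander to be left alone (origin at the centre of its underside)
- small_bottle: small white bottle, a bystander to be left alone (origin at the centre of its underside)
- sanding_block: brown sanding block, a bystander to be left alone (origin at the centre of its underside)
- tin: round metal tin, a bystander to be left alone (origin at the centre of its underside)
- stand: the whole stand (foot plate with the spindle and collar it carries); origin at the centre of the plate's underside, on the table
- spacer_large: the large spacer itself, with its origin at the centre of its underside, 9 mm below its centre
- spacer_medium: the medium spacer itself, with its origin at the centre of its underside, 9 mm below its centre
- spacer_small: the small spacer itself, with its origin at the centre of its underside, 9 mm below its centre
Things that resemble listed ones, but are neither listed nor needed, are in the scene too. What is shaped like the stand but pink, red or turquoise is not meant.

How it is judged:
By the outcome, as a careful person would: the job done as asked, in the order asked, and still so for the second after the job is handed in, with the robot touching nothing.
It also fails if it takes over 72 s, if anything falls off the work surface, if the arm or the gripper's body presses on something with over 40 N, if the wrist force passes 120 N, or if a joint passes its speed limit or range.

## Working session

There is one attempt and no reset: what is moved stays moved. The work goes in short steps, Python scripts to look and compute and a tool call to move; the robot and the scene stay as the last step left them, time stands still between calls to the robot, and variables do not carry over. Pictures are saved under pics/ and viewed, and the job is handed in when it is done.

Besides the shell and the picture viewer there is one more tool, called after "Emit:" as a command line: name --argument value ..., lists and objects as JSON in quotes. send_rows: Moves the arm, as the interface text tells. Its arguments: {"type":"object","properties":{"steps":{"type":"array","items":{"type":"array","items":{"type":"array","items":{"type":"number"}}}},"squeeze":{"type":"number"}},"required":["steps"]}

```bash
ls; mkdir -p pics; python3 - <<'E'
from rig import bot, optics
import cv2, numpy as np
print(bot.sense())
for n in ("top","side"):
    p,d=optics.capture(n); cv2.imwrite(f"pics/{n}0.png",p); np.save(f"{n}0.npy",d)
    m=optics.camera_model(n); print(n,m)
E
```

```text
pics
{'clock': 0.0, 'q': array([-77.77992487,  35.29100774,  -0.72300986,  81.64379019,
         0.4629714 ,  63.22041187,  -2.31480895]), 'qvel': array([ 0.07250446, -0.04674165,  0.04000186,  0.01964255, -0.02854761,
        0.06042114, -0.02913846]), 'joint_torque': array([-2.52906657e-04, -4.69216239e+01,  2.59023942e-01, -1.71026748e+01,
        9.96593357e-03,  9.80636571e-03,  2.06707739e-06]), 'position': array([0.15415035, 0.63057392, 0.20550406]), 'orientation': array([1.79998783e+02, 1.52360365e-01, 7.62649701e+01]), 'ft_force': array([ 0.64375394, -0.57864246, -0.07739885]), 'wrist_torque': array([ 0.00219183,  0.03015947, -0.02041477]), 'opening': 0.08534419115783343}
top {'K': array([[475.57931099,   0.        , 320.64081923],
       [  0.        , 475.57931099, 198.72573931],
       [  0.        ,   0.        ,   1.        ]]), 'eye': array([0.42920869, 0.02328032, 1.16726918]), 'attitude': array([-175.69307542,    0.25490219,  -90.55218062])}
side {'K': array([[515.56241142,   0.        , 315.88407573],
       [  0.        , 515.56241142, 205.16439096],
       [  0.        ,   0.        ,   1.        ]]), 'eye': array([ 0.42014268, -0.97399919,  0.78645382]), 'attitude': array([-125.98208769,    0.66650548,   -5.93881845])}
```

View pics/top0.png

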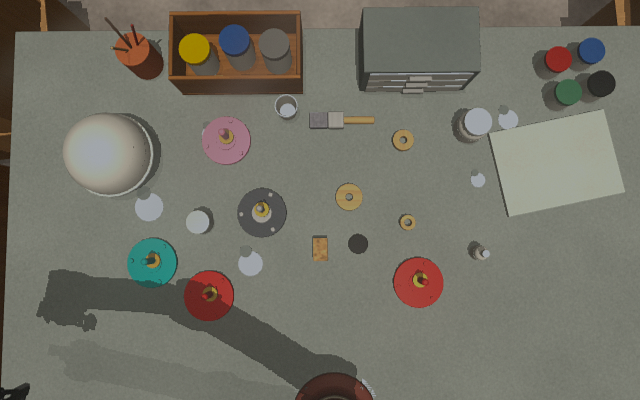

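View pics/side0.png

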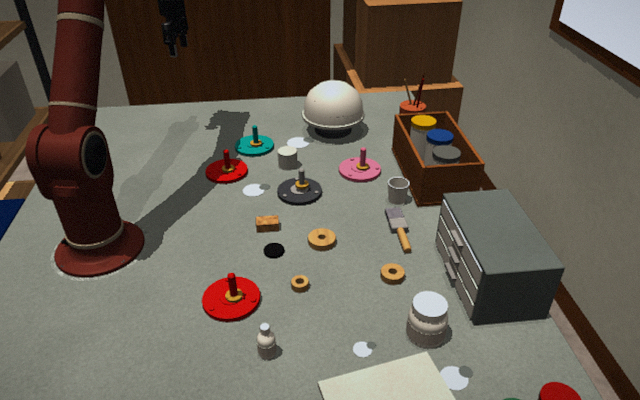

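```bash
cat > h.py <<'E'
import numpy as np, cv2
from scipy.spatial.transform import Rotation as R
from rig import bot, optics
def cam(n):
    m=optics.camera_model(n); return m["K"],np.array(m["eye"]),R.from_euler("xyz",m["attitude"],degrees=True).as_matrix()
def pts(n,d,v,u):
    K,e,A=cam(n); z=d[v,u]
    c=np.stack([(u-K[0,2])/K[0,0]*z,(v-K[1,2])/K[1,1]*z,z],-1); return c@A.T+e
def onplane(n,u,v,h):
    K,e,A=cam(n); r=np.stack([(np.asarray(u)-K[0,2])/K[0,0],(np.asarray(v)-K[1,2])/K[1,1],np.ones(np.shape(u))],-1)@A.T
    return e+r*((h-e[2])/r[...,2])[...,None]
def proj(n,p):
    K,e,A=cam(n); c=(np.asarray(p)-e)@A; q=c@K.T; return q[...,:2]/q[...,2:]
E
python3 - <<'E'
from h import *
for n in ("top","side"):
    p,d=optics.capture(n)
    for t in ("stand","spacer_large","spacer_medium","spacer_small"):
        r=optics.trace(n,t)
        for o in r[:6]:
            v,u=np.nonzero(o["mask"]); 
            if len(v)==0: continue
            P=pts(n,d,v,u); P=P[d[v,u]>0]
            print(n,t,round(o["score"],2),len(v),"px",u.mean().round(1),v.mean().round(1),"xyz",np.median(P,0).round(4),"ext",np.ptp(P,0).round(3), P[:,2].max().round(3))
p=cv2.imread("pics/top0.png"); 
cv2.imwrite("pics/topc.png",cv2.resize(p[110:260,220:440],None,fx=3.6,fy=3.6,interpolation=cv2.INTER_CUBIC))
p=cv2.imread("pics/side0.png"); 
cv2.imwrite("pics/sidec.png",cv2.resize(p[150:300,230:430],None,fx=4,fy=4,interpolation=cv2.INTER_CUBIC))
E
```

```text
top stand 0.96 1869 px 225.6 140.1 xyz [0.6626 0.2576 0.0138] ext [0.123 0.122 0.084] 0.081
top stand 0.86 1923 px 261.6 212.0 xyz [0.485  0.1702 0.0131] ext [0.118 0.119 0.084] 0.079
top stand 0.78 1995 px 417.9 281.9 xyz [ 0.3152 -0.2024  0.0136] ext [0.121 0.118 0.084] 0.082
top stand 0.75 1926 px 151.8 262.3 xyz [0.367  0.4326 0.0133] ext [0.116 0.12  0.081] 0.081
top stand 0.46 343 px 402.4 139.9 xyz [ 0.6581 -0.1733  0.0182] ext [0.049 0.051 0.027] 0.025
top spacer_large 0.85 583 px 348.4 196.7 xyz [ 0.5201 -0.0402  0.0184] ext [0.063 0.067 0.028] 0.025
top spacer_medium 0.76 382 px 402.1 139.5 xyz [ 0.6595 -0.1732  0.0177] ext [0.056 0.053 0.029] 0.025
top spacer_medium 0.22 1896 px 261.3 212.4 xyz [0.4843 0.1704 0.0132] ext [0.117 0.119 0.08 ] 0.079
top spacer_small 0.72 163 px 406.9 221.7 xyz [ 0.4577 -0.1798  0.0182] ext [0.034 0.038 0.023] 0.024
side stand 0.76 730 px 253.5 144.9 xyz [0.3665 0.4212 0.0089] ext [0.121 0.124 0.079] 0.073
side stand 0.74 979 px 359.9 168.4 xyz [0.6641 0.2473 0.0098] ext [0.126 0.189 0.083] 0.075
side stand 0.66 950 px 225.5 170.4 xyz [0.2875 0.2831 0.0091] ext [0.122 0.153 0.082] 0.075
side stand 0.59 2147 px 230.0 298.9 xyz [ 0.3155 -0.2183  0.0106] ext [0.121 0.136 0.083] 0.077
side stand 0.57 1106 px 298.3 189.9 xyz [0.4834 0.1586 0.0093] ext [0.121 0.192 0.082] 0.075
side spacer_large 0.82 504 px 320.7 239.1 xyz [ 0.5186 -0.0512  0.0147] ext [0.062 0.093 0.025] 0.02
side spacer_medium 0.84 421 px 391.7 274.0 xyz [ 0.6577 -0.185   0.0146] ext [0.052 0.051 0.026] 0.02
side spacer_medium 0.3 1048 px 299.0 190.4 xyz [0.4849 0.1576 0.0094] ext [0.116 0.163 0.082] 0.075
side spacer_small 0.55 260 px 299.2 283.9 xyz [ 0.4577 -0.1926  0.0133] ext [0.037 0.04  0.022] 0.019
```

View pics/topc.png

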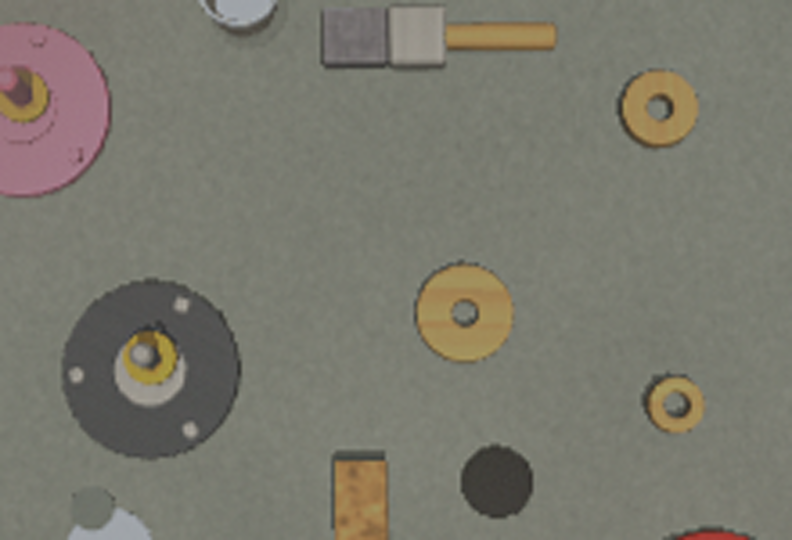

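View pics/sidec.png

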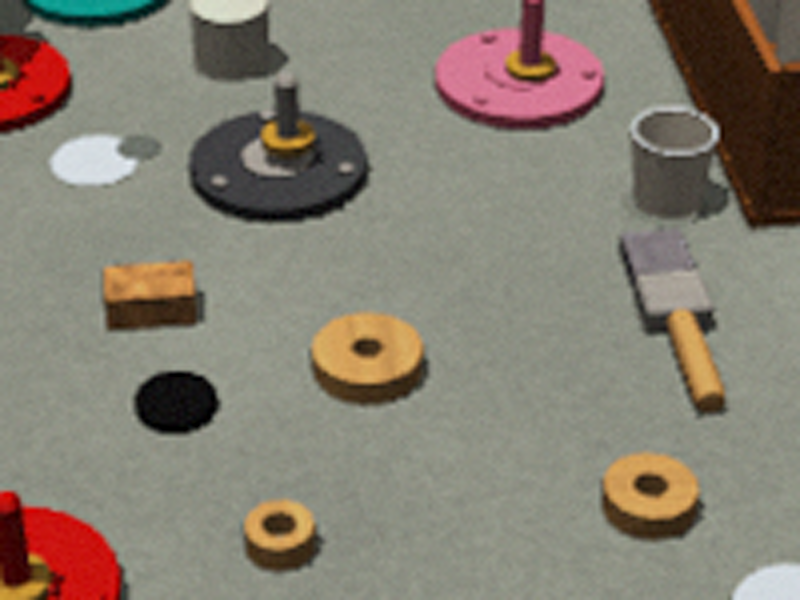

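```bash
cat >> h.py <<'E'
from scipy.optimize import fsolve
def cyl(x,y,r,z0,z1,rt=None):
    a=np.linspace(0,2*np.pi,72,endpoint=False); c=np.stack([np.cos(a),np.sin(a)],-1)
    return np.concatenate([np.c_[c*rr+[x,y],np.full(72,z)] for z,rr in ((z0,r),(z1,rt or r))])
def hullc(q):
    h=cv2.convexHull(q.astype(np.float32)); m=cv2.moments(h); return np.array([m["m10"],m["m01"]])/m["m00"],m["m00"]
def fitcyl(n,mask,r,z0,z1,x0):
    v,u=np.nonzero(mask)
    q=np.stack([u,v],-1).astype(np.float32)
    # pixel-square corners so that the hull area is right
    q=np.concatenate([q+s for s in ([.5,.5],[-.5,.5],[.5,-.5],[-.5,-.5])])
    c,A=hullc(q)
    f=lambda p:hullc(proj(n,cyl(p[0],p[1],r,z0,z1)))[0]-c
    s=fsolve(f,x0,epsfcn=1e-6); return s,A/hullc(proj(n,cyl(s[0],s[1],r,z0,z1)))[1]
E
python3 - <<'E'
from h import *
print("tips",bot.tcp_to_tips,[a for a in dir(bot) if a[0]!='_'])
G={"spacer_large":(.033,0,.018,(.52,-.04)),"spacer_medium":(.026,0,.018,(.659,-.173)),"spacer_small":(.019,0,.018,(.458,-.18))}
for n in ("top","side"):
    p,d=optics.capture(n)
    hsv=cv2.cvtColor(p,cv2.COLOR_BGR2HSV)
    for t,(r,z0,z1,x0) in G.items():
        o=optics.trace(n,t)[0]
        s,a=fitcyl(n,o["mask"],r,z0,z1,x0); 
        # own segmentation by colour
        uv=proj(n,[*x0,.01]).astype(int); w=30
        m=np.zeros(d.shape,bool); sl=np.s_[uv[1]-w:uv[1]+w,uv[0]-w:uv[0]+w]
        m[sl]=(hsv[sl][...,1]>90)
        _,lab,st,cc=cv2.connectedComponentsWithStats(m.astype(np.uint8)); k=1+np.argmax(st[1:,4])
        s2,a2=fitcyl(n,lab==k,r,z0,z1,x0)
        print(n,t,s.round(4),round(a,3),"colour",s2.round(4),round(a2,3))
    st=[o for o in optics.trace(n,"stand")]
    for o in st:
        v,u=np.nonzero(o["mask"]); P=pts(n,d,v,u)
        if np.linalg.norm(np.median(P,0)[:2]-[.485,.165])>.03 or len(v)<800: continue
        m=o["mask"].copy(); 
        W=np.full(d.shape,0.); W[v,u]=P[:,2]
        if n=="top": s,a=fitcyl(n,m,.06,0,.012,(.485,.17)); print(n,"plate",s.round(4),round(a,3))
        else:
            s,a=fitcyl(n,m&(W<.016),.06,0,.012,(.485,.17)); print(n,"plate",s.round(4),round(a,3))
        for zc in (.05,.055,.06):
            mm=m&(W>zc+(.002 if n=="top" else -.002)); s,a=fitcyl(n,mm,.008,zc,.0745,(.485,.17)); print(n,"spindle",zc,s.round(4),round(a,3),mm.sum())
        Z=W[m]; print(np.histogram(Z,bins=np.arange(0,.09,.004))[0])
E
```

```text
tips 0.011 ['PlanningError', 'hand_in', 'sense', 'tcp_to_tips']
top spacer_large [ 0.5202 -0.0406] 0.966 colour [ 0.5209 -0.0405] 0.974
top spacer_medium [ 0.6603 -0.1753] 1.017 colour [ 0.6597 -0.1758] 0.952
top spacer_small [ 0.4072 -0.0611] 1.599 colour [ 0.4576 -0.1825] 0.952
top plate [0.485  0.1729] 0.982
top spindle 0.05 [0.4843 0.1612] 14.577 52
top spindle 0.055 [0.4842 0.1609] 15.155 50
top spindle 0.06 [0.4841 0.1606] 15.788 47
[  1  27 528 945 138   2   1  49  74   9   0   1   2   2   0   3   0   5
  22  11   1   0]
side spacer_large [ 0.5192 -0.0463] 0.976 colour [ 0.5211 -0.0436] 0.975
side spacer_medium [ 0.6584 -0.179 ] 0.99 colour [ 0.6602 -0.1776] 0.961
side spacer_small [ 0.4569 -0.1857] 0.95 colour [ 0.4582 -0.1839] 0.932
side plate [0.4832 0.1671] 0.998
side spindle 0.05 [0.4996 0.1255] 2.978 59
side spindle 0.055 [0.4998 0.1226] 3.241 50
side spindle 0.06 [0.4999 0.1192] 3.749 41
[ 59 197 537  66   1  10  29  46   7   8   6   8   7   9   6   8   8  12
   7   0   0   0]
```

```bash
python3 - <<'E'
from h import *
for n in ("top","side"):
    ps=[optics.capture(n) for _ in range(3)]
    p=np.mean([a[0].astype(float) for a in ps],0).astype(np.uint8); d=np.median([a[1] for a in ps],0)
    c=proj(n,[.484,.168,.03]).astype(int); w=40
    v,u=np.mgrid[c[1]-w:c[1]+w,c[0]-w:c[0]+w]
    W=np.zeros(d.shape); W[v,u]=pts(n,d,v,u)[...,2]
    for zc in (.045,.055):
        _,lab,st,cc=cv2.connectedComponentsWithStats((W>zc).astype(np.uint8)); k=1+np.argmax(st[1:,4])
        off=.001 if n=="top" else -.0025
        s,a=fitcyl(n,lab==k,.008,zc-off,.0745,(.485,.165)); print(n,zc,s.round(4),round(a,2),st[k])
    im=cv2.resize(p[c[1]-w:c[1]+w,c[0]-w:c[0]+w],None,fx=7,fy=7,interpolation=cv2.INTER_NEAREST)
    cv2.imwrite(f"pics/st_{n}.png",im); print(n,"crop origin",c-w)
E
```

```text
top 0.045 [0.4923 0.1702] 1.02 [256 205   8   7  47]
top 0.055 [0.4922 0.17  ] 1.05 [256 205   8   7  43]
top crop origin [222 172]
side 0.045 [0.4603 0.2883] 2.89 [277 146  20  11 150]
side 0.055 [0.4899 0.163 ] 0.94 [298 169   6   8  44]
side crop origin [258 143]
```

View pics/st_top.png

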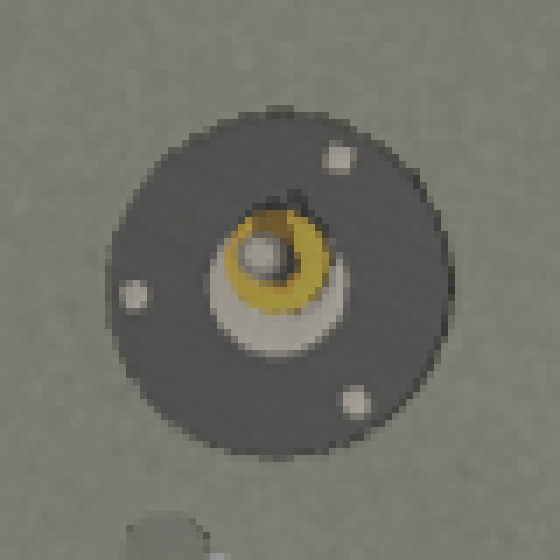

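View pics/st_side.png

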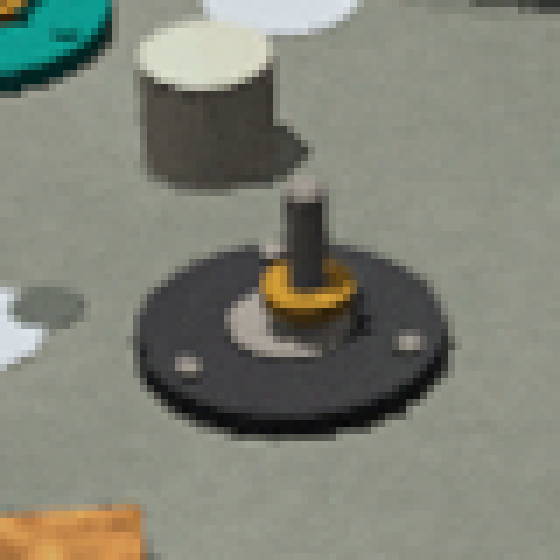

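Emit:
send_rows --steps '[[[100, 2.6, -4.2, 0, 0.03], [100, 2.6, -4.2, 0, 0.03], [100, 2.6, -4.2, 0, 0.03], [100, 2.6, -4.2, 0, 0.03], [100, 2.6, -4.2, 0, 0.03], [100, 2.6, -4.2, 0, 0.03], [100, 2.6, -4.2, 0, 0.03], [100, 2.6, -4.2, 0, 0.03]]]'

```text
clock: 2.2
position: [0.3634, 0.2938, 0.2071]
orientation: [179.9, -0.0, 90.1]
ft_force: [-0.0, 0.2, -0.5]
opening: 0.0857
```

Emit:
send_rows --steps '[[[100, 2.0, -4.2, -1, 0], [100, 2.0, -4.2, -1, 0], [100, 2.0, -4.2, -1, 0], [100, 2.0, -4.2, -1, 0], [100, 2.0, -4.2, -1, 0], [100, 2.0, -4.2, -1, 0], [100, 2.0, -4.2, -1, 0], [100, 2.0, -4.2, -1, 0]]]'

```text
clock: 3.0
position: [0.5233, -0.0424, 0.1266]
orientation: [179.9, -0.0, 90.0]
ft_force: [0.2, -0.1, 0.3]
opening: 0.0855
```

Emit:
send_rows --steps '[[[100, 0, 0, 0, 0], [100, 0, 0, 0, 0]]]'

```text
clock: 3.2
position: [0.5224, -0.042, 0.1264]
orientation: [-180.0, 0.0, 89.8]
ft_force: [0.1, 1.1, 0.3]
opening: 0.0854
```

```bash
python3 - <<'E'
from h import *
for n in ("top","side"):
    p,d=optics.capture(n); s=bot.sense()["position"]
    c=proj(n,[s[0],s[1],.07]).astype(int); w=60; x0=max(c-w,0)
    print(n,x0,"TCP px",proj(n,s),"tip px",proj(n,s-[0,0,.011]))
    cv2.imwrite(f"pics/a_{n}.png",cv2.resize(p[x0[1]:c[1]+w,x0[0]:c[0]+w],None,fx=5,fy=5,interpolation=cv2.INTER_NEAREST))
E
```

```text
Traceback (most recent call last):
ValueError: The truth value of an array with more than one element is ambiguous. Use a.any() or a.all()
```

```bash
cat > look.py <<'E'
from h import *
import sys
def look(tag,names=("side","top"),w=60,z=.07,at=None,f=5):
    for n in names:
        p,d=optics.capture(n); s=bot.sense()["position"]; a=at if at is not None else [s[0],s[1],z]
        c=proj(n,a).astype(int); x0=np.maximum(c-w,0)
        print(n,"origin",x0,"TCP px",proj(n,s).round(1))
        cv2.imwrite(f"pics/{tag}_{n}.png",cv2.resize(p[x0[1]:c[1]+w,x0[0]:c[0]+w],None,fx=f,fy=f,interpolation=cv2.INTER_NEAREST))
E
python3 -c "
from look import *
look('a')"
```

```text
side origin [261 156] TCP px [321.4 196.7]
top origin [289 134] TCP px [350.5 191.8]
```

View pics/a_side.png

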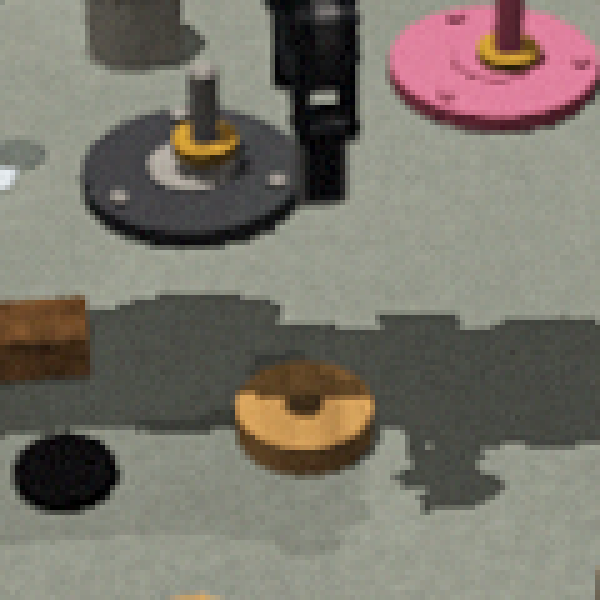

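View pics/a_top.png

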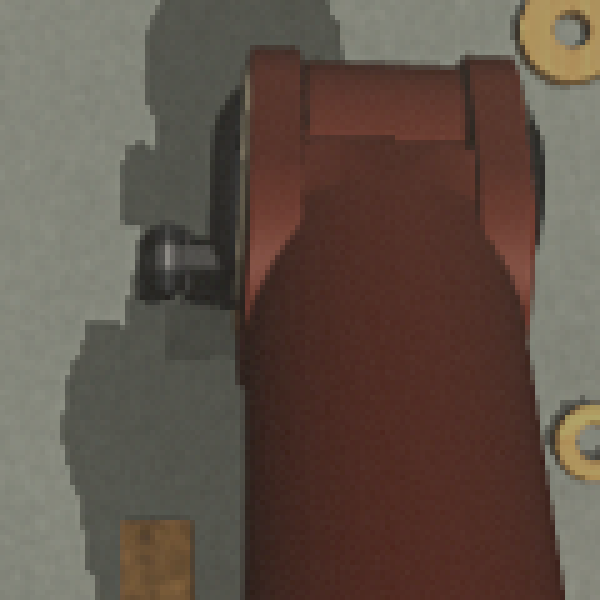

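Emit:
send_rows --steps '[[[100, -0.1, 0, -3.5, 0], [100, 0, 0, -3.5, 0], [100, 0, 0, 0, 0]]]'

```text
clock: 3.65
position: [0.5176, -0.0384, 0.0536]
orientation: [-179.5, -0.1, 90.2]
ft_force: [-0.3, 0.5, 0.7]
opening: 0.0854
```

```bash
python3 -c "
from look import *
look('b',('side',),w=50,z=.03,f=6)
s=bot.sense()['position']
for y in (-.055,-.045,.045,.055): print(y,[proj('side',s+[dx,y,.0]).round(1) for dx in(-.011,.011)])
"
```

```text
side origin [270 180] TCP px [320.5 221.9]
-0.055 [array([318.3, 237.4]), array([328.2, 236.7])]
-0.045 [array([317.9, 234.6]), array([327.6, 233.8])]
0.045 [array([313.8, 210.7]), array([323. , 210.1])]
0.055 [array([313.4, 208.3]), array([322.5, 207.6])]
```

View pics/b_side.png

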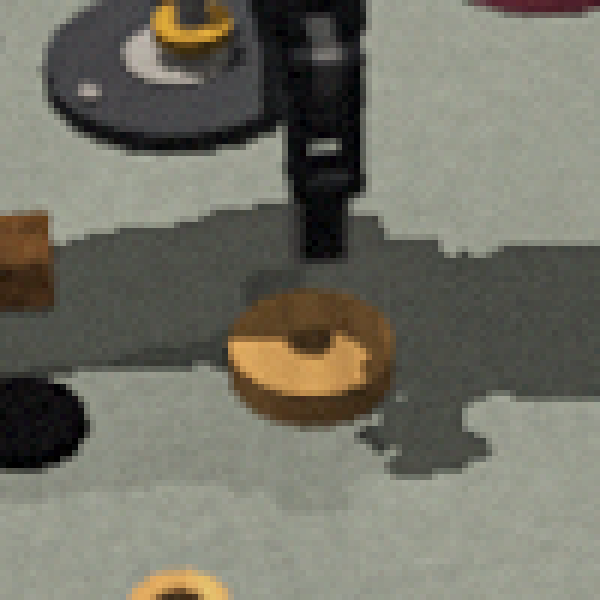

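```bash
python3 -c "
from look import *
p,d=optics.capture('side'); print(bot.sense()['position'],bot.sense()['clock'])
for r in (205,210,214,218,221,222,223,224):
    u=np.array([319,321,324,327,329]); v=np.full(5,r); print(r,pts('side',d,v,u).round(3).tolist(), p[r,324])
"
```

```text
[ 0.52132657 -0.03930563  0.05717093] 3.75
205 [[0.509, -0.108, 0.154], [0.513, -0.115, 0.16], [0.521, -0.096, 0.145], [0.528, -0.096, 0.144], [0.53, -0.112, 0.156]] [10  8  1]
210 [[0.509, -0.111, 0.144], [0.513, -0.112, 0.145], [0.52, -0.111, 0.143], [0.526, -0.112, 0.143], [0.53, -0.114, 0.144]] [27 25 25]
214 [[0.511, -0.089, 0.117], [0.515, -0.098, 0.123], [0.521, -0.098, 0.123], [0.528, -0.095, 0.12], [0.553, 0.07, -0.005]] [13 14  4]
218 [[0.511, -0.089, 0.106], [0.515, -0.097, 0.112], [0.521, -0.095, 0.109], [0.527, -0.098, 0.111], [0.55, 0.047, -0.001]] [13  8  9]
221 [[0.511, -0.088, 0.097], [0.515, -0.097, 0.103], [0.521, -0.097, 0.103], [0.528, -0.095, 0.101], [0.549, 0.036, -0.002]] [19 14 17]
222 [[0.511, -0.089, 0.095], [0.515, -0.096, 0.1], [0.521, -0.094, 0.098], [0.529, -0.088, 0.093], [0.549, 0.035, -0.004]] [33 33 34]
223 [[0.523, 0.033, -0.003], [0.515, -0.088, 0.091], [0.522, -0.088, 0.09], [0.543, 0.029, -0.002], [0.548, 0.028, -0.002]] [58 64 62]
224 [[0.523, 0.026, -0.001], [0.528, 0.032, -0.006], [0.535, 0.027, -0.003], [0.543, 0.027, -0.004], [0.548, 0.026, -0.003]] [77 85 84]
```

```bash
python3 -c "
from look import *
print(proj('side',[.154,.631,.2055]),proj('side',[.154,.631,.235]))
p=cv2.imread('pics/side0.png'); cv2.imwrite('pics/s0c.png',cv2.resize(p[0:100,120:240],None,fx=6,fy=6,interpolation=0))
d=np.load('side0.npy')
for r in range(30,60,3): print(r,pts('side',d,np.array([r,r]),np.array([168,178])).round(3).tolist())
s=bot.sense(); print(s)
"
```

```text
[180.42821338  62.16024143] [178.84686931  52.8991006 ]
30 [[0.147, 0.556, 0.329], [0.164, 0.627, 0.306]]
33 [[0.146, 0.553, 0.321], [0.153, 0.683, 0.28]]
36 [[0.144, 0.557, 0.311], [0.065, 1.219, 0.104]]
39 [[0.136, 0.591, 0.292], [0.06, 1.235, 0.087]]
42 [[0.14, 0.56, 0.293], [0.061, 1.218, 0.079]]
45 [[0.136, 0.575, 0.279], [0.058, 1.219, 0.066]]
48 [[0.132, 0.585, 0.267], [0.057, 1.217, 0.055]]
51 [[0.014, 1.216, 0.044], [0.054, 1.222, 0.04]]
54 [[0.011, 1.216, 0.032], [0.052, 1.222, 0.027]]
57 [[0.009, 1.218, 0.018], [0.049, 1.227, 0.013]]
{'clock': 3.75, 'q': array([  1.24639548,  35.86609981,   1.03505702, 111.62530806,
        -1.17272832,  32.54397548,  93.21623518]), 'qvel': array([ 0.43369737, -1.83907846,  0.43175878, -1.72681298,  0.01009402,
       -0.33277812,  0.08706302]), 'joint_torque': array([-4.25674079e-02, -3.90640998e+01,  5.40113300e-01, -9.67277169e+00,
        2.20131806e-03,  5.16403082e-02, -4.58312315e-04]), 'position': array([ 0.52132657, -0.03930563,  0.05717093]), 'orientation': array([-1.79975468e+02, -2.53957822e-02,  9.01421043e+01]), 'ft_force': array([-0.73873015, -0.18719637, -0.12175666]), 'wrist_torque': array([ 0.04767356, -0.00869105, -0.05786277]), 'opening': 0.08529560860524502}
```

View pics/s0c.png

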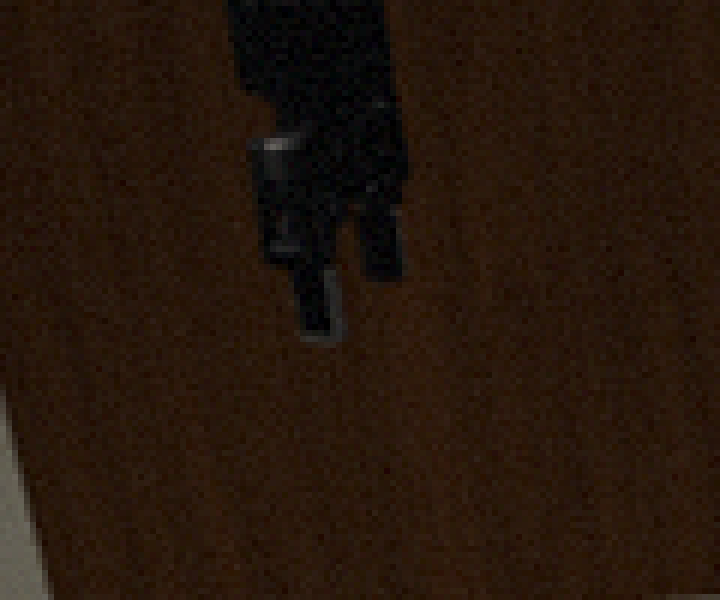

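Emit:
send_rows --steps '[[[100, 0, -0.3, -2.0, 0], [100, 0, 0, -1.5, 0], [100, 0, 0, -0.5, 0], [100, 0, 0, 0, 0], [100, 0, 0, 0, 0]]]'

```text
clock: 4.25
position: [0.5225, -0.0434, 0.0181]
orientation: [179.9, 0.0, 90.0]
ft_force: [0.2, -0.4, 0.0]
opening: 0.0857
```

```bash
python3 -c "
from look import *
look('c',('side',),w=50,z=.03,f=6)
print(bot.sense()['position'])
"
```

```text
side origin [272 181] TCP px [322.  235.7]
[ 0.52244645 -0.04347662  0.0180435 ]
```

View pics/c_side.png

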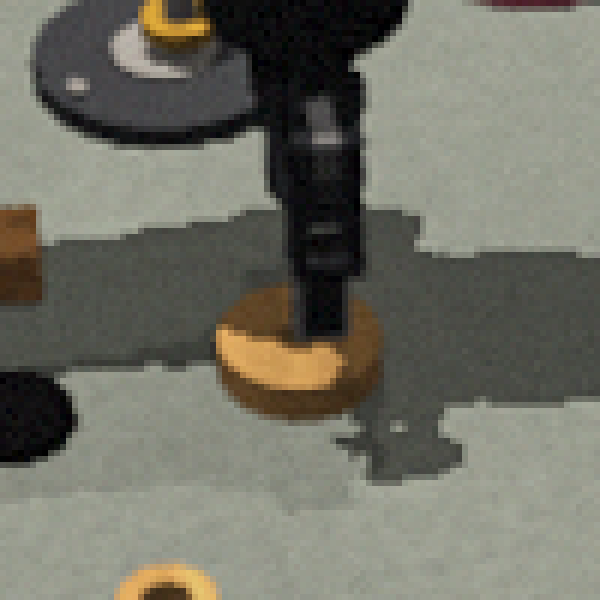

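Emit:
send_rows --steps '[[[100, 0, 0, -0.8, 0], [100, 0, 0, -0.6, 0], [100, 0, 0, 0, 0], [100, 0, 0, 0, 0]]]'

```text
clock: 4.7
position: [0.5211, -0.0436, 0.0023]
orientation: [-180.0, 0.0, 90.0]
ft_force: [0.0, -0.1, -0.5]
opening: 0.0854
```

```bash
python3 -c "
from look import *
look('d',('side',),w=50,z=.03,f=6)
print(bot.sense()['position'])
p,d=optics.capture('side')
for r in range(225,252,2):
    u=np.array([321,324,327]); v=np.full(3,r); print(r,pts('side',d,v,u).round(3).tolist())
"
```

```text
side origin [271 181] TCP px [321.6 240.9]
[ 0.52129958 -0.04365912  0.00255205]
225 [[0.513, -0.114, 0.106], [0.535, 0.025, -0.005], [0.528, -0.092, 0.088]]
227 [[0.512, -0.116, 0.102], [0.52, -0.105, 0.093], [0.527, -0.105, 0.092]]
229 [[0.512, -0.118, 0.099], [0.519, -0.114, 0.094], [0.525, -0.115, 0.095]]
231 [[0.512, -0.119, 0.094], [0.519, -0.116, 0.091], [0.525, -0.119, 0.093]]
233 [[0.512, -0.12, 0.089], [0.519, -0.118, 0.087], [0.525, -0.119, 0.087]]
235 [[0.515, -0.094, 0.062], [0.521, -0.098, 0.065], [0.527, -0.101, 0.066]]
237 [[0.515, -0.093, 0.056], [0.52, -0.102, 0.063], [0.527, -0.101, 0.061]]
239 [[0.514, -0.094, 0.051], [0.521, -0.1, 0.055], [0.527, -0.1, 0.055]]
241 [[0.515, -0.092, 0.044], [0.52, -0.103, 0.052], [0.527, -0.1, 0.048]]
243 [[0.515, -0.09, 0.035], [0.521, -0.093, 0.038], [0.531, -0.068, 0.015]]
245 [[0.517, -0.073, 0.015], [0.523, -0.074, 0.015], [0.531, -0.072, 0.013]]
247 [[0.517, -0.072, 0.008], [0.524, -0.074, 0.009], [0.531, -0.072, 0.007]]
249 [[0.516, -0.077, 0.006], [0.523, -0.079, 0.007], [0.531, -0.074, 0.002]]
251 [[0.516, -0.074, -0.002], [0.523, -0.074, -0.003], [0.531, -0.073, -0.004]]
```

View pics/d_side.png

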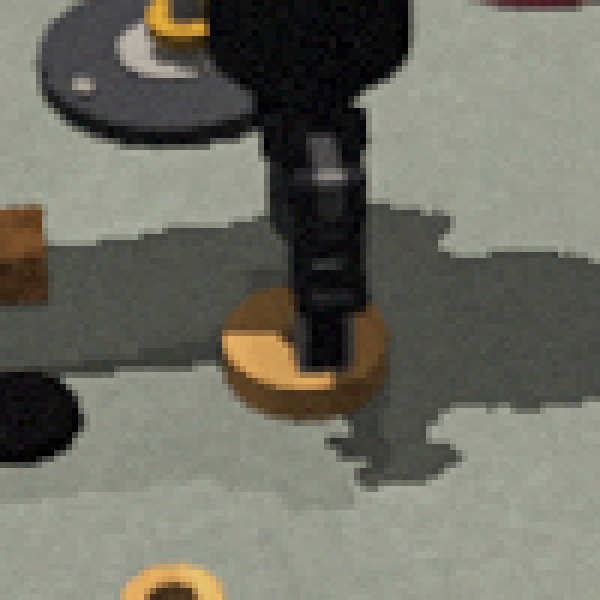

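Emit:
send_rows --steps '[[[100, 0, 0, -0.3, 0], [100, 0, 0, -0.2, 0], [100, 0, 0, 0, 0]]]'

```text
clock: 5.1
position: [0.5211, -0.0436, -0.0026]
orientation: [-180.0, -0.0, 90.0]
ft_force: [0.3, -0.2, -0.3]
opening: 0.0853
```

Emit:
send_rows --steps '[[[100, 0, 0, -0.3, 0], [100, 0, 0, -0.2, 0], [100, 0, 0, 0, 0]]]'

```text
clock: 5.4
position: [0.5211, -0.0436, -0.0077]
orientation: [-180.0, 0.0, 90.0]
ft_force: [0.4, 1.1, 0.4]
opening: 0.0856
```

Emit:
send_rows --steps '[[[100, 0, 0, -0.3, 0], [100, 0, 0, -0.3, 0], [100, 0, 0, -0.2, 0], [100, 0, 0, 0, 0], [100, 0, 0, 0, 0]]]'

```text
clock: 5.9
position: [0.5213, -0.0436, -0.0154]
orientation: [-180.0, 0.0, 90.0]
ft_force: [-0.7, -0.0, -1.0]
opening: 0.0854
```

```bash
python3 -c "
from look import *
look('e',('side',),w=50,z=.03,f=6)
print(bot.sense()['position'])
"
```

```text
side origin [271 181] TCP px [321.7 246.7]
[ 0.52138685 -0.0436387  -0.01527569]
```

View pics/e_side.png

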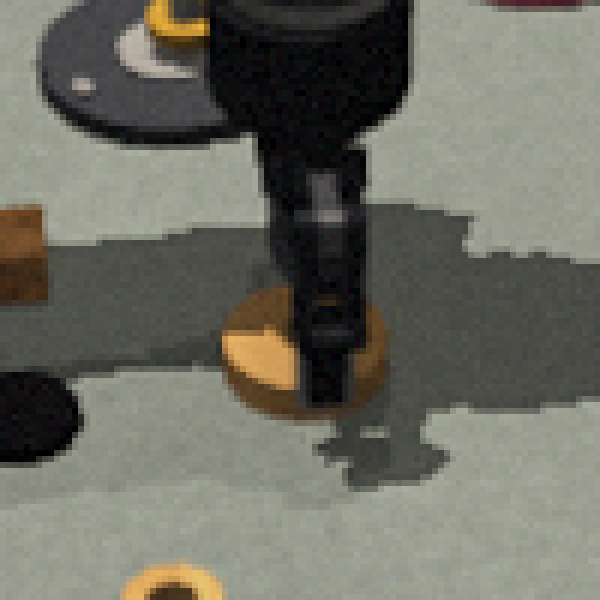

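Emit:
send_rows --steps '[[[100, 0, 0, -0.3, 0], [100, 0, 0, -0.3, 0], [100, 0, 0, -0.2, 0], [100, 0, 0, 0, 0], [100, 0, 0, 0, 0]]]'

```text
clock: 6.45
position: [0.5213, -0.0437, -0.0234]
orientation: [-180.0, 0.0, 90.0]
ft_force: [-0.7, 0.0, 0.2]
opening: 0.0854
```

Emit:
send_rows --steps '[[[85, 0, 0, 0, 0], [82, 0, 0, 0, 0], [82, 0, 0, 0, 0]]]' --squeeze 20

```text
clock: 6.75
position: [0.5214, -0.0435, -0.0232]
orientation: [180.0, -0.0, 90.0]
ft_force: [0.1, 0.9, 0.5]
opening: 0.0699
```

```bash
python3 -c "
from look import *
look('f',('side',),w=50,z=.03,f=6)
print(bot.sense()['position'])
"
```

```text
side origin [271 181] TCP px [321.7 249.1]
[ 0.52144511 -0.04347482 -0.02321467]
```

View pics/f_side.png

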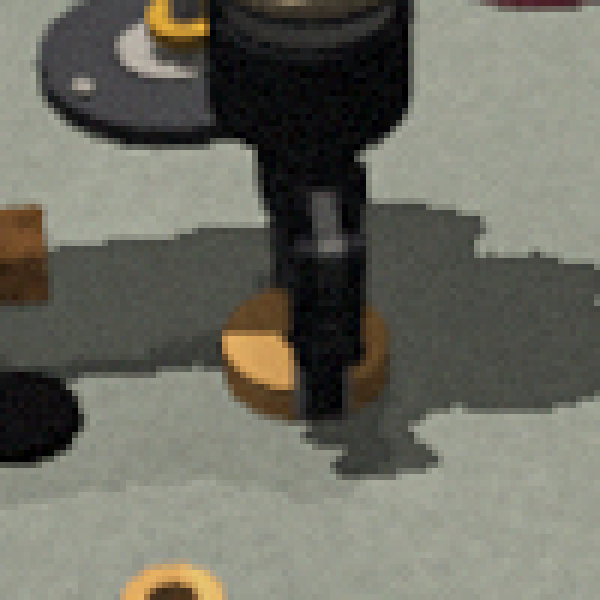

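```bash
python3 -c "
from look import *
for y in (-.079,-.088):
  for z in (-.003,0,.005,.01): print(y,z,proj('side',[.5214,y,z]).round(1))
p,d=optics.capture('side')
for r in range(236,256,2):
    u=np.array([322,325,327]); v=np.full(3,r); print(r,pts('side',d,v,u).round(3).tolist())
print(bot.sense()['clock'])
"
```

```text
-0.079 -0.003 [323.4 252.5]
-0.079 0 [323.4 251.5]
-0.079 0.005 [323.3 249.9]
-0.079 0.01 [323.3 248.2]
-0.088 -0.003 [323.8 255.1]
-0.088 0 [323.8 254.1]
-0.088 0.005 [323.8 252.5]
-0.088 0.01 [323.8 250.8]
236 [[0.516, -0.097, 0.062], [0.523, -0.099, 0.063], [0.527, -0.101, 0.064]]
238 [[0.516, -0.106, 0.063], [0.522, -0.109, 0.065], [0.526, -0.107, 0.063]]
240 [[0.515, -0.11, 0.061], [0.521, -0.112, 0.062], [0.526, -0.109, 0.059]]
242 [[0.515, -0.109, 0.054], [0.521, -0.112, 0.057], [0.526, -0.108, 0.052]]
244 [[0.517, -0.094, 0.036], [0.524, -0.093, 0.034], [0.528, -0.094, 0.035]]
246 [[0.517, -0.09, 0.026], [0.524, -0.092, 0.027], [0.528, -0.095, 0.029]]
248 [[0.517, -0.091, 0.021], [0.524, -0.092, 0.021], [0.528, -0.093, 0.022]]
250 [[0.517, -0.09, 0.015], [0.523, -0.094, 0.017], [0.529, -0.09, 0.013]]
252 [[0.518, -0.08, -0.0], [0.525, -0.078, -0.003], [0.53, -0.079, -0.003]]
254 [[0.518, -0.084, -0.003], [0.525, -0.083, -0.004], [0.529, -0.09, 0.001]]
6.85
```

Emit:
send_rows --steps '[[[82, 0, 0, -0.3, 0], [82, 0, 0, -0.3, 0], [82, 0, 0, -0.2, 0], [82, 0, 0, 0, 0], [82, 0, 0, 0, 0]]]'

```text
clock: 7.35
position: [0.5211, -0.0439, -0.0315]
orientation: [-180.0, 0.0, 90.0]
ft_force: [0.3, 0.1, -1.0]
opening: 0.07
```

Emit:
send_rows --steps '[[[78, 0, 0, 0, 0], [74, 0, 0, 0, 0], [60, 0, 0, 0, 0], [50, 0, 0, 0, 0], [50, 0, 0, 0, 0]]]' --squeeze 30

```text
clock: 7.85
position: [0.5212, -0.0438, -0.0309]
orientation: [-180.0, 0.0, 90.0]
ft_force: [-1.2, -0.4, 4.8]
opening: 0.0657
```

```bash
python3 -c "
from look import *
look('g',('side',),w=50,z=.03,f=6)
print(bot.sense())
"
```

```text
side origin [271 181] TCP px [321.6 251.7]
{'clock': 7.9, 'q': array([  1.96962312,  44.75073534,   0.66262156, 113.9505044 ,
        -1.24368412,  21.30857435,  93.60585322]), 'qvel': array([ 0.12122414, -0.01349015, -0.09014517,  0.06249425,  0.0618346 ,
       -0.03164491,  0.10258848]), 'joint_torque': array([-7.92806852e-02, -4.07327306e+01,  5.28442338e-01, -7.14668021e+00,
       -4.69676714e-03, -4.31414936e-01, -1.63954599e-03]), 'position': array([ 0.52122438, -0.04380773, -0.03090464]), 'orientation': array([-1.79996052e+02,  1.44283235e-02,  9.00069294e+01]), 'ft_force': array([-1.56634092, -1.00266806,  4.87024616]), 'wrist_torque': array([ 0.05374381,  0.29531182, -0.01560905]), 'opening': 0.06594781636395464}
```

View pics/g_side.png

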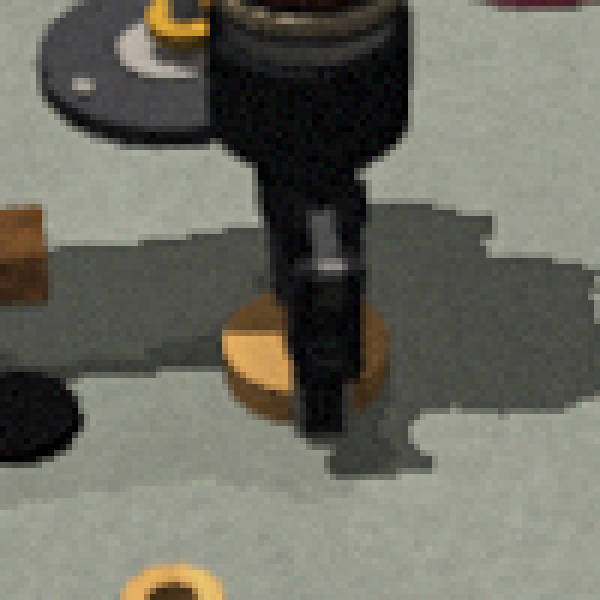

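Emit:
send_rows --steps '[[[50, 0, 0, 0.3, 0], [50, 0, 0, 0.7, 0], [50, 0, 0, 1, 0], [50, 0, 0, 2, 0], [50, 0, 0, 2, 0], [50, 0, 0, 0, 0], [50, 0, 0, 0, 0]]]' --squeeze 60

```text
clock: 8.6
position: [0.5216, -0.0436, 0.0292]
orientation: [179.9, 0.0, 90.0]
ft_force: [-0.6, 0.5, -0.3]
opening: 0.0648
```

```bash
python3 -c "
from look import *
look('i',('side',),w=50,z=.05,f=6)
s=bot.sense();print(s['position'],s['ft_force'],s['wrist_torque'],s['opening'])
"
```

```text
side origin [271 175] TCP px [321.4 232.3]
[ 0.52103265 -0.04357084  0.02855212] [-1.03500569  0.29354622 -0.77821814] [-0.02315509  0.02623072  0.00391767] 0.06455386130000822
```

View pics/i_side.png

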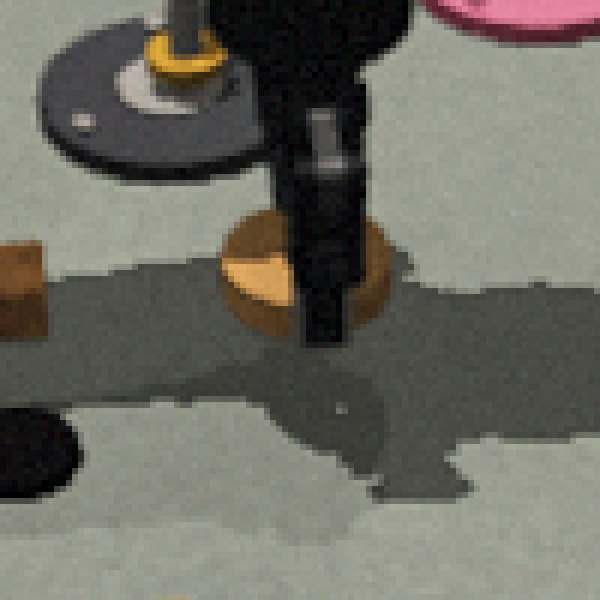

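Emit:
send_rows --steps '[[[50, 0, 0, 2, 0], [50, 0, 0, 2.2, 0], [50, -0.6, 4.2, 0, 0], [50, -0.6, 4.2, 0, 0], [50, -0.6, 4.2, 0, 0], [50, -0.6, 4.2, 0, 0], [50, -0.6, 4.1, 0, 0], [50, 0, 0, 0, 0]]]'

```text
clock: 9.45
position: [0.4887, 0.1742, 0.0696]
orientation: [-179.9, -0.3, 90.8]
ft_force: [-0.4, -0.6, 0.2]
opening: 0.0646
```

Emit:
send_rows --steps '[[[50, 0, 0, 0, 0], [50, 0, 0, 0, 0], [50, 0, 0, 0, 0]]]'

```text
clock: 9.75
position: [0.4915, 0.1632, 0.0703]
orientation: [-180.0, 0.1, 89.8]
ft_force: [-0.0, 0.2, -0.5]
opening: 0.0648
```

```bash
python3 -c "
from look import *
look('j',('side',),w=50,z=.09,f=6)
s=bot.sense();print(s['position'],s['ft_force'],s['wrist_torque'],s['opening'])
p,d=optics.capture('top');cv2.imwrite('pics/j_top.png',p)
for o in optics.trace('side','spacer_large')[:2]:
    print(o['score'],o['mask'].sum(),o['box'])
"
```

```text
side origin [250 114] TCP px [301.2 170.9]
[0.4915659  0.16342467 0.07045898] [ 0.00479397  0.23730144 -0.07067249] [-0.00025267 -0.00375429  0.04087719] 0.0647107177796787
0.77 186 [0.4486, 0.3852, 0.4895, 0.425]
0.62 1942 [0.6333, 0.7345, 0.7011, 0.8628]
```

View pics/j_side.png

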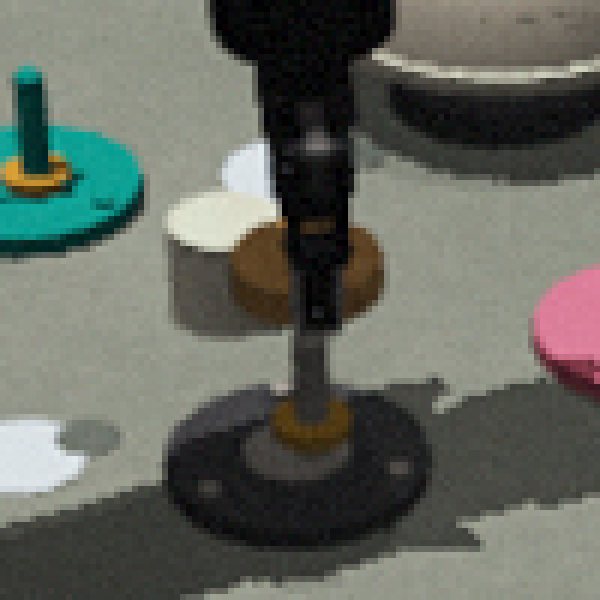

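View pics/j_top.png

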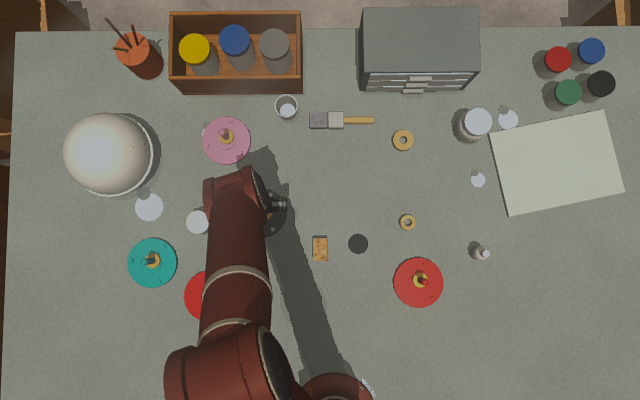

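```bash
cat > cylfit.py <<'E'
from h import *
from scipy.optimize import least_squares
def wall(n,d,p,c,r,z0,z1,band=.012):
    uv=proj(n,[c[0],c[1],(z0+z1)/2]).astype(int); w=35
    v,u=np.mgrid[uv[1]-w:uv[1]+w,uv[0]-w:uv[0]+w]; v=v.ravel();u=u.ravel()
    P=pts(n,d,v,u); rr=np.hypot(P[:,0]-c[0],P[:,1]-c[1])
    k=(abs(rr-r)<band)&(P[:,2]>z0)&(P[:,2]<z1)&(d[v,u]>0)
    return P[k],p[v[k],u[k]]
def fit(P,r,c):
    f=lambda q:np.hypot(P[:,0]-q[0],P[:,1]-q[1])-r
    return least_squares(f,c,loss="soft_l1",f_scale=.002)
E
python3 - <<'E'
from cylfit import *
Ps=[];S=[]
for i in range(4):
    p,d=optics.capture("side")
    P,c=wall("side",d,p,(.4915,.1634),.033,.098,.114)
    brown=(c[:,2].astype(int)-c[:,0])>20
    Ps.append(P[brown])
    P,c=wall("side",d,p,(.490,.165),.008,.045,.068); S.append(P)
Ps=np.concatenate(Ps);S=np.concatenate(S)
a=fit(Ps,.033,(.4915,.1634)); b=fit(S,.008,(.49,.165))
print(len(Ps),a.x.round(4),np.abs(a.fun).mean(),len(S),b.x.round(4),np.abs(b.fun).mean(), (b.x-a.x).round(4))
print(S.mean(0),np.std(S,0),Ps.mean(0)); s=bot.sense();print(s['position'],s['clock'])
# silhouette columns
p,d=optics.capture("side"); hsv=cv2.cvtColor(p,cv2.COLOR_BGR2HSV)
m=(hsv[...,1]>90); m[:145]=0;m[172:]=0;m[:,:285]=0;m[:,318:]=0
s2,A=fitcyl("side",m,.033,.1015,.1195,(.491,.163)); print("hull",s2.round(4),A)
W=np.zeros(d.shape); 
E
```

```text
302 [0.4904 0.1638] 0.0016393222957935354 170 [0.4908 0.1682] 0.0013517733352908113 [0.0004 0.0044]
[0.48942863 0.16226629 0.05672199] [0.004306   0.00321867 0.00657062] [0.49002243 0.14316812 0.10769555]
[0.49144468 0.16505575 0.07075379] 10.1
hull [0.4919 0.1696] 1.1706909071684952
```

Emit:
send_rows --steps '[[[50, 0, 0.25, -0.8, 0], [50, 0, 0, -0.8, 0], [50, 0, 0, -0.4, 0], [50, 0, 0, 0, 0], [50, 0, 0, 0, 0], [50, 0, 0, 0, 0]]]'

```text
clock: 10.75
position: [0.4915, 0.1679, 0.0508]
orientation: [180.0, -0.0, 90.0]
ft_force: [0.2, -0.3, 0.3]
opening: 0.0648
```

```bash
python3 -c "
from look import *
look('k',('side',),w=40,z=.08,f=8)
s=bot.sense();print(s['position'],s['ft_force'],s['wrist_torque'],s['opening'])
"
```

```text
side origin [260 126] TCP px [301.3 176.3]
[0.49158565 0.16790025 0.05090212] [ 0.13269149 -0.36130818 -0.73140468] [0.01815123 0.00676317 0.03298264] 0.06492803619140076
```

View pics/k_side.png

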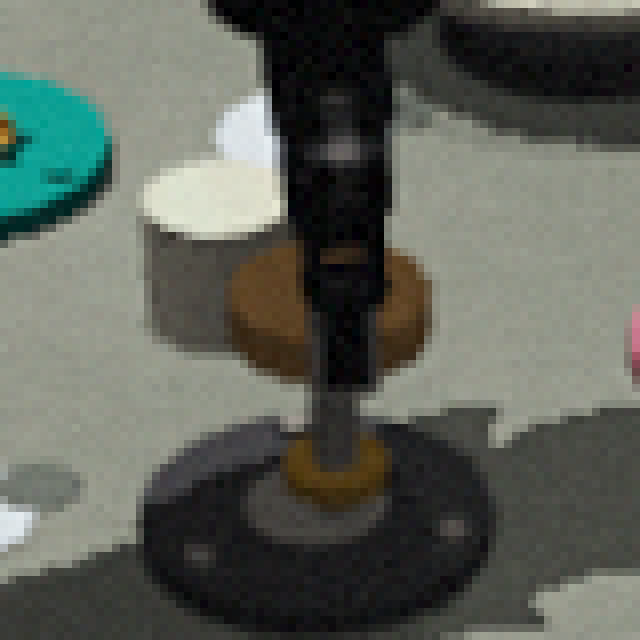

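Emit:
send_rows --steps '[[[50, 0, 0, -0.2, 0], [50, 0, 0, -0.2, 0], [50, 0, 0, -0.1, 0], [50, 0, 0, 0, 0]]]'

```text
clock: 11.2
position: [0.4912, 0.1678, 0.0455]
orientation: [-180.0, 0.0, 90.0]
ft_force: [-0.0, 0.2, 0.8]
opening: 0.065
```

Emit:
send_rows --steps '[[[50, 0, 0, -0.1, 0], [50, 0, 0, -0.1, 0], [50, 0, 0, 0, 0]]]'

```text
clock: 11.5
position: [0.4912, 0.1679, 0.0436]
orientation: [-180.0, 0.0, 90.0]
ft_force: [-0.4, -0.5, -0.0]
opening: 0.065
```

Emit:
send_rows --steps '[[[50, 0, 0, -0.1, 0], [50, 0, 0, -0.1, 0], [50, 0, 0, 0, 0]]]'

```text
clock: 11.8
position: [0.4916, 0.1683, 0.0417]
orientation: [180.0, -0.0, 90.0]
ft_force: [0.8, 0.6, 0.6]
opening: 0.0646
```

Emit:
send_rows --steps '[[[50, 0, 0, -0.1, 0], [50, 0, 0, -0.1, 0], [50, 0, 0, -0.1, 0], [50, 0, 0, 0, 0]]]'

```text
clock: 12.2
position: [0.4916, 0.1683, 0.0387]
orientation: [180.0, -0.0, 90.0]
ft_force: [0.6, 2.3, -0.7]
opening: 0.0646
```

Emit:
send_rows --steps '[[[50, 0, 0, -0.1, 0], [50, 0, 0, -0.1, 0], [50, 0, 0, -0.1, 0], [50, 0, 0, 0, 0]]]'

```text
clock: 12.6
position: [0.4916, 0.1683, 0.0357]
orientation: [180.0, -0.0, 90.0]
ft_force: [0.5, 1.5, -0.9]
opening: 0.0649
```

```bash
python3 -c "
from look import *
look('l',('side',),w=40,z=.07,f=8)
s=bot.sense();print(s['position'],s['ft_force'],s['wrist_torque'],s['opening'])
"
```

```text
side origin [261 130] TCP px [301.4 181. ]
[0.49161962 0.16832626 0.03569256] [2.04418098 1.949682   0.20979127] [ 0.54822701 -0.23164314  0.01280856] 0.06453360921437973
```

View pics/l_side.png

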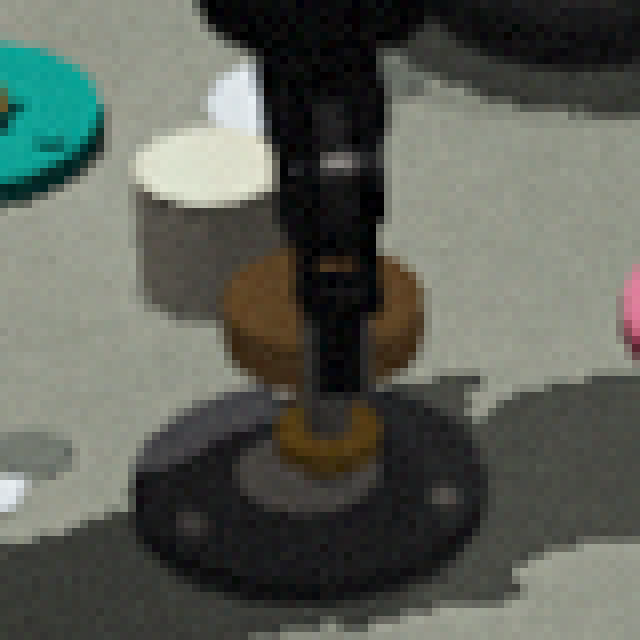

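Emit:
send_rows --steps '[[[50, 0.05, 0.05, -0.2, 0], [50, 0, 0, -0.3, 0], [50, 0, 0, -0.3, 0], [50, 0, 0, -0.2, 0], [50, 0, 0, 0, 0]]]'

```text
clock: 13.15
position: [0.4917, 0.1683, 0.0252]
orientation: [-180.0, 0.0, 90.0]
ft_force: [1.1, 1.9, -2.2]
opening: 0.0648
```

Emit:
send_rows --steps '[[[50, 0, 0, -0.3, 0], [50, 0, 0, -0.3, 0], [50, 0, 0, -0.3, 0], [50, 0, 0, -0.1, 0], [50, 0, 0, 0, 0]]]'

```text
clock: 13.65
position: [0.4917, 0.1683, 0.0154]
orientation: [-180.0, 0.0, 90.0]
ft_force: [1.0, 1.6, -1.2]
opening: 0.0648
```

Emit:
send_rows --steps '[[[50, 0, 0, -0.1, 0], [50, 0, 0, -0.1, 0], [50, 0, 0, -0.1, 0], [50, 0, 0, -0.1, 0], [50, 0, 0, -0.1, 0], [50, 0, 0, -0.1, 0]]]'

```text
clock: 14.25
position: [0.4919, 0.1683, 0.0096]
orientation: [-180.0, 0.0, 90.0]
ft_force: [0.6, 1.5, 0.6]
opening: 0.0646
```

Emit:
send_rows --steps '[[[50, 0, 0, -0.1, 0], [50, 0, 0, -0.1, 0], [50, 0, 0, -0.1, 0]]]'

```text
clock: 14.55
position: [0.4918, 0.1683, 0.0066]
orientation: [-180.0, 0.0, 90.0]
ft_force: [0.2, 1.4, 1.8]
opening: 0.065
```

Emit:
send_rows --steps '[[[50, 0, 0, -0.1, 0], [50, 0, 0, -0.1, 0], [50, 0, 0, -0.1, 0]]]'

```text
clock: 14.85
position: [0.4918, 0.1684, 0.0036]
orientation: [-180.0, 0.0, 90.0]
ft_force: [0.8, 1.9, 0.7]
opening: 0.0648
```

Emit:
send_rows --steps '[[[50, 0, 0, -0.1, 0], [50, 0, 0, -0.1, 0], [50, 0, 0, -0.1, 0]]]'

```text
clock: 15.15
position: [0.4919, 0.1683, 0.0011]
orientation: [-180.0, 0.0, 90.0]
ft_force: [-0.6, 1.0, 7.3]
opening: 0.0647
```

```bash
python3 -c "
from look import *
look('m',('side',),w=40,z=.04,f=8)
s=bot.sense();print(s['position'],s['ft_force'],s['wrist_torque'],s['opening'])
"
```

```text
side origin [261 139] TCP px [301.9 191.8]
[0.49185472 0.16835992 0.00107028] [0.19856256 1.28422351 3.96273909] [0.259463   0.05380346 0.00799938] 0.06468450632559788
```

View pics/m_side.png

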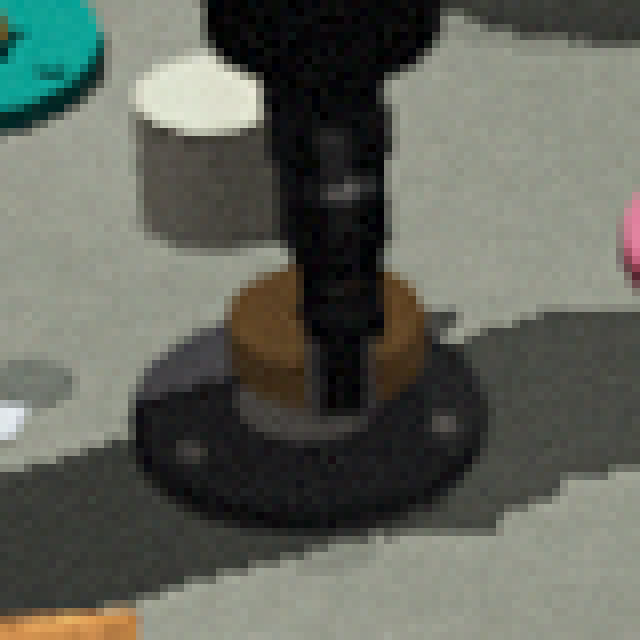

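Emit:
send_rows --steps '[[[50, 0, 0, -0.1, 0], [50, 0, 0, -0.1, 0], [50, 0, 0, -0.1, 0]]]'

```text
clock: 15.5
position: [0.4919, 0.1684, -0.0015]
orientation: [180.0, -0.0, 90.0]
ft_force: [-1.8, 0.9, 7.2]
opening: 0.0649
```

Emit:
send_rows --steps '[[[50, 0, 0, -0.1, 0], [50, 0, 0, -0.1, 0], [50, 0, 0, -0.1, 0]]]'

```text
clock: 15.8
position: [0.4919, 0.1684, -0.0045]
orientation: [180.0, -0.0, 90.0]
ft_force: [-0.9, 1.7, 7.4]
opening: 0.0644
```

Emit:
send_rows --steps '[[[50, 0, 0, -0.1, 0], [50, 0, 0, -0.1, 0]]]'

```text
clock: 16.0
position: [0.4919, 0.1684, -0.0065]
orientation: [180.0, -0.0, 90.0]
ft_force: [-0.9, 1.1, 6.4]
opening: 0.0644
```

Sliding steadily at 7 N. About 5 mm to go; go gently.

Emit:
send_rows --steps '[[[50, 0, 0, -0.1, 0], [50, 0, 0, -0.1, 0], [50, 0, 0, -0.05, 0]]]'

```text
clock: 16.3
position: [0.4919, 0.1683, -0.0091]
orientation: [180.0, -0.0, 90.0]
ft_force: [-1.5, 0.3, 7.5]
opening: 0.0648
```

Emit:
send_rows --steps '[[[50, 0, 0, -0.05, 0], [50, 0, 0, -0.05, 0]]]'

```text
clock: 16.5
position: [0.4919, 0.1684, -0.01]
orientation: [180.0, -0.0, 90.0]
ft_force: [-1.4, 1.7, 6.7]
opening: 0.0648
```

Emit:
send_rows --steps '[[[50, 0, 0, -0.05, 0]]]'

```text
clock: 16.6
position: [0.4919, 0.1684, -0.0106]
orientation: [180.0, -0.0, 90.0]
ft_force: [-0.2, 1.4, 7.5]
opening: 0.0647
```

Emit:
send_rows --steps '[[[50, 0, 0, -0.05, 0]]]'

```text
clock: 16.7
position: [0.492, 0.1684, -0.0106]
orientation: [180.0, -0.0, 90.0]
ft_force: [-1.9, 0.5, 12.6]
opening: 0.0646
```

Emit:
send_rows --steps '[[[50, 0, 0, -0.03, 0], [50, 0, 0, 0, 0]]]'

```text
clock: 16.9
position: [0.4919, 0.1684, -0.0107]
orientation: [180.0, -0.0, 90.0]
ft_force: [-1.7, 0.8, 12.3]
opening: 0.0647
```

```bash
python3 -c "
from look import *
look('n',('side',),w=40,z=.03,f=8)
s=bot.sense();print(s['position'],s['ft_force'],s['wrist_torque'],s['opening'])
"
```

```text
side origin [261 142] TCP px [302.  195.4]
[ 0.49191885  0.16838546 -0.01065008] [-1.08632155  0.80571052 13.05584494] [ 0.12495778  0.44984098 -0.03661076] 0.06483783679956104
```

View pics/n_side.png

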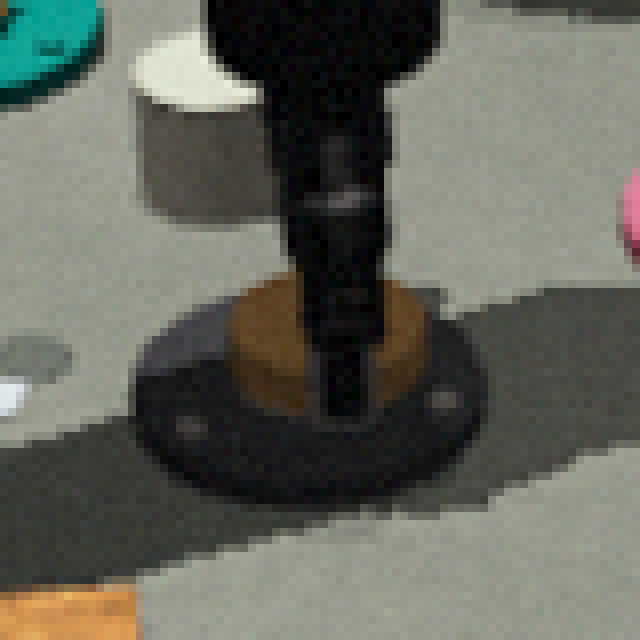

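Emit:
send_rows --steps '[[[50, 0, 0, 0.05, 0], [80, 0, 0, 0, 0], [100, 0, 0, 0, 0], [100, 0, 0, 0, 0], [100, 0, 0, 0.5, 0], [100, 0, 0, 2, 0], [100, 0, 0, 3, 0], [100, 0, 0, 4, 0]]]'

```text
clock: 17.75
position: [0.4904, 0.1676, 0.0832]
orientation: [-179.8, 0.1, 90.0]
ft_force: [0.9, -0.0, -0.0]
opening: 0.0856
```

Emit:
send_rows --steps '[[[100, 0, -2, 4, 0], [100, 1.5, -4, 1, 0], [100, 2, -4.5, 0, 0], [100, 2, -4.5, 0, 0], [100, 2, -4.5, 0, 0], [100, 2.2, -4.4, 0, 0], [100, 2.2, -4.4, 0, 0], [100, 2.2, -4.4, 0, 0]]]'

```text
clock: 18.55
position: [0.633, -0.1606, 0.1335]
orientation: [-180.0, -0.0, 90.0]
ft_force: [0.4, 0.7, 0.2]
opening: 0.0856
```

```bash
python3 - <<'E'
from cylfit import *
from look import *
look('o',w=45,at=[.487,.17,.03],f=6)
s=bot.sense();print(s['position'],s['ft_force'],s['opening'])
d=optics.capture('top')[1]; uv=proj('top',[.492,.168,.038]).astype(int)
v,u=np.mgrid[uv[1]-12:uv[1]+13,uv[0]-12:uv[0]+13]; P=pts('top',d,v.ravel(),u.ravel()); r=np.hypot(P[:,0]-.492,P[:,1]-.17)
k=(r>.014)&(r<.03); A=np.c_[P[k,:2]-[.492,.169],np.ones(k.sum())]; print("top plane",np.linalg.lstsq(A,P[k,2],rcond=None)[0])
E
```

```text
side origin [254 137] TCP px [384.3 228. ]
top origin [216 165] TCP px [409.8 140.7]
[ 0.63312574 -0.1701045   0.13308621] [-0.85859743 -0.7794246  -0.19829256] 0.08517105325178059
top plane [-0.00482659 -0.00257393  0.03874143]
```

View pics/o_side.png

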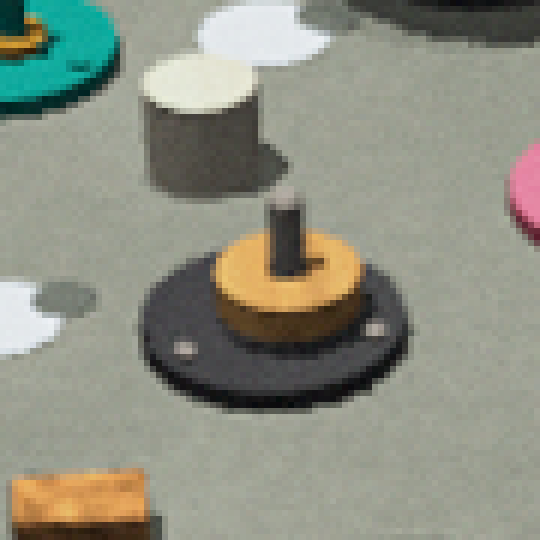

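View pics/o_top.png

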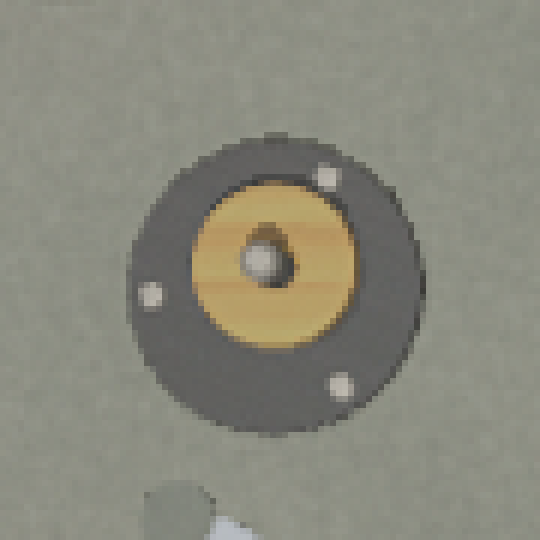

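Emit:
send_rows --steps '[[[78, 2.0, 0, -1, 0], [78, 0.7, -0.7, -2, 0], [78, 0, 0, -4, 0], [78, 0, 0, -3, 0], [78, 0, 0, 0, 0], [78, 0, 0, 0, 0], [78, 0, 0, 0, 0]]]'

```text
clock: 19.4
position: [0.6615, -0.1654, 0.0358]
orientation: [179.8, 0.0, 90.1]
ft_force: [0.2, -0.0, -0.6]
opening: 0.0669
```

```bash
python3 - <<'E'
from cylfit import *
from look import *
look('p',('side',),w=45,z=.04,f=6)
s=bot.sense();print(s['position'],s['ft_force'],s['opening'])
E
```

```text
side origin [347 213] TCP px [392.6 260.3]
[ 0.66157574 -0.16565419  0.03602035] [-0.00209787 -0.25548522 -0.35912908] 0.0665330660700196
```

View pics/p_side.png

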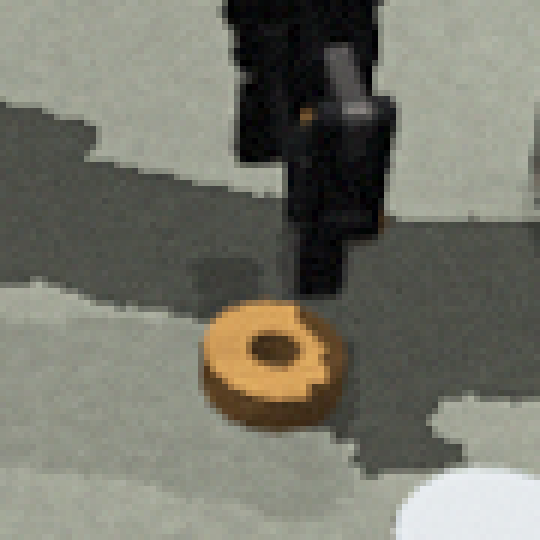

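```bash
python3 - <<'E'
from h import *
print(proj('side',[.6615,-.1655-.04,.066]),proj('side',[.6615,-.1655-.045,.066]),proj('side',[.66,-.1777,.009]))
E
```

```text
[397.97226028 262.34995059] [398.53745011 263.99086346] [392.16221609 273.34863518]
```

Emit:
send_rows --steps '[[[78, -0.1, -1.25, 0, 0], [78, 0, 0, -1, 0], [78, 0, 0, -1, 0], [78, 0, 0, 0, 0], [78, 0, 0, 0, 0]]]'

```text
clock: 19.95
position: [0.6583, -0.1776, 0.0125]
orientation: [-179.9, -0.0, 90.0]
ft_force: [1.0, -0.5, 0.4]
opening: 0.0668
```

```bash
python3 - <<'E'
from cylfit import *
from look import *
look('q',('side',),w=45,z=.04,f=6)
s=bot.sense();print(s['position'],s['ft_force'],s['opening'])
p,d=optics.capture('side'); 
for z in (.0,): 
  for r in range(255,275,3):
    u=np.arange(392,408,3); print(r,pts('side',d,np.full(len(u),r),u).round(3).tolist())
E
```

```text
side origin [347 217] TCP px [391.8 272. ]
[ 0.65879675 -0.17765731  0.01300923] [ 0.09585086 -0.08683155  0.68311832] 0.06695631364441598
255 [[0.676, -0.108, -0.001], [0.65, -0.219, 0.099], [0.648, -0.244, 0.122], [0.653, -0.246, 0.123], [0.66, -0.245, 0.121], [0.666, -0.244, 0.12]]
258 [[0.674, -0.119, -0.0], [0.649, -0.222, 0.094], [0.647, -0.248, 0.117], [0.654, -0.244, 0.113], [0.661, -0.243, 0.112], [0.666, -0.246, 0.114]]
261 [[0.672, -0.126, -0.003], [0.649, -0.226, 0.09], [0.649, -0.245, 0.106], [0.657, -0.24, 0.101], [0.663, -0.238, 0.098], [0.668, -0.243, 0.103]]
264 [[0.664, -0.157, 0.017], [0.652, -0.218, 0.074], [0.649, -0.246, 0.1], [0.657, -0.241, 0.095], [0.663, -0.242, 0.094], [0.668, -0.244, 0.096]]
267 [[0.662, -0.165, 0.016], [0.652, -0.22, 0.067], [0.657, -0.225, 0.071], [0.662, -0.226, 0.072], [0.694, -0.15, -0.001], [0.701, -0.15, -0.002]]
270 [[0.661, -0.169, 0.011], [0.653, -0.22, 0.059], [0.657, -0.225, 0.064], [0.664, -0.224, 0.061], [0.691, -0.161, -0.0], [0.698, -0.159, -0.002]]
273 [[0.662, -0.168, 0.001], [0.653, -0.22, 0.051], [0.657, -0.228, 0.057], [0.664, -0.225, 0.054], [0.689, -0.169, -0.002], [0.696, -0.17, -0.001]]
```

View pics/q_side.png

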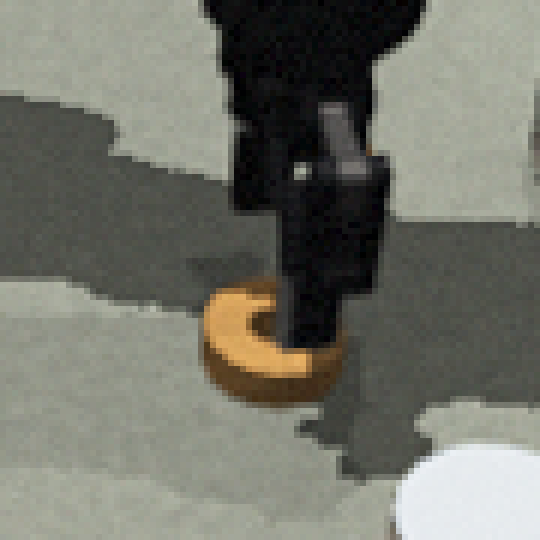

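Emit:
send_rows --steps '[[[78, 0.1, 0, -1, 0], [78, 0, 0, -1, 0], [78, 0, 0, -0.7, 0], [78, 0, 0, -0.5, 0], [78, 0, 0, 0, 0], [78, 0, 0, 0, 0]]]'

```text
clock: 20.65
position: [0.6599, -0.1782, -0.0187]
orientation: [-180.0, 0.0, 90.0]
ft_force: [0.7, -0.1, -0.9]
opening: 0.0664
```

Emit:
send_rows --steps '[[[78, 0, 0, -0.2, 0], [78, 0, 0, -0.2, 0], [78, 0, 0, -0.1, 0], [78, 0, 0, 0, 0]]]'

```text
clock: 21.05
position: [0.6597, -0.1781, -0.0237]
orientation: [-180.0, 0.0, 90.0]
ft_force: [0.6, -0.4, 0.0]
opening: 0.0663
```

```bash
python3 - <<'E'
from cylfit import *
from look import *
look('r',('side',),w=45,z=.04,f=6)
s=bot.sense();print(s['position'],s['ft_force'],s['opening'])
E
```

```text
side origin [348 217] TCP px [391.  284.3]
[ 0.65979527 -0.17805091 -0.02362677] [ 0.02327586 -0.38294428 -0.13404983] 0.0665143684728919
```

View pics/r_side.png

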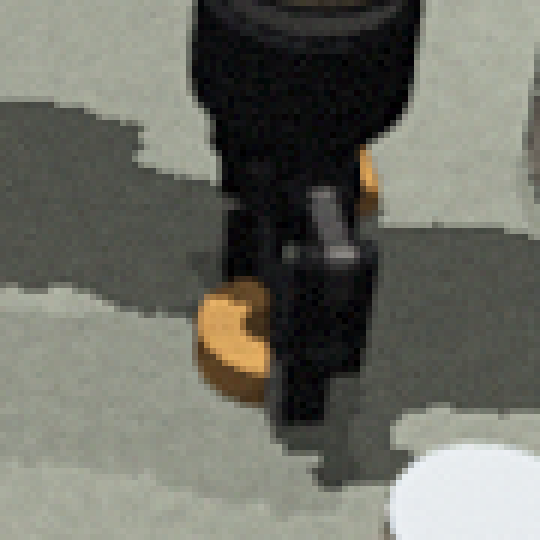

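Emit:
send_rows --steps '[[[78, 0, 0, -0.2, 0], [70, 0, 0, 0, 0], [62, 0, 0, 0, 0], [55, 0, 0, 0, 0], [40, 0, 0, 0, 0], [40, 0, 0, 0, 0], [40, 0, 0, 0, 0]]]' --squeeze 30

```text
clock: 21.8
position: [0.6601, -0.1781, -0.0253]
orientation: [180.0, 0.0, 90.0]
ft_force: [-0.4, 0.5, 1.9]
opening: 0.0514
```

Emit:
send_rows --steps '[[[40, 0, 0, 0.3, 0], [40, 0, 0, 1, 0], [40, 0, 0, 2.2, 0], [40, 0, 0, 3.5, 0], [40, 0, 0, 3.3, 0], [40, 0, 0, 0, 0]]]' --squeeze 60

```text
clock: 22.4
position: [0.6639, -0.1795, 0.0838]
orientation: [179.3, 0.2, 90.0]
ft_force: [0.6, 0.2, 0.6]
opening: 0.05
```

Emit:
send_rows --steps '[[[40, -1.6, 3.2, 0, 0], [40, -2.2, 4.4, 0, 0], [40, -2.2, 4.4, 0, 0], [40, -2.2, 4.4, 0, 0], [40, -2.2, 4.4, 0, 0], [40, -2.2, 4.4, 0, 0], [40, -2.2, 4.4, 0, 0], [40, -2.0, 4.5, 0, 0]]]'

```text
clock: 23.2
position: [0.4903, 0.1641, 0.0774]
orientation: [-180.0, 0.0, 90.0]
ft_force: [0.4, 1.4, -0.5]
opening: 0.0498
```

Emit:
send_rows --steps '[[[40, 0, 0.5, 0, 0], [40, 0, 0, 0, 0], [40, 0, 0, 0, 0], [40, 0, 0, 0, 0], [40, 0, 0, 0, 0]]]'

```text
clock: 23.7
position: [0.4926, 0.1658, 0.0773]
orientation: [180.0, 0.1, 89.8]
ft_force: [0.6, 0.2, 0.3]
opening: 0.0498
```

```bash
python3 - <<'E'
from cylfit import *
from look import *
look('s',('side',),w=45,z=.07,f=6)
s=bot.sense();print(s['position'],s['ft_force'],s['opening'])
E
```

```text
side origin [256 125] TCP px [301.3 168.1]
[0.49242673 0.16620813 0.07734919] [-0.01785478  0.64330346 -0.379673  ] 0.04995228648629982
```

View pics/s_side.png

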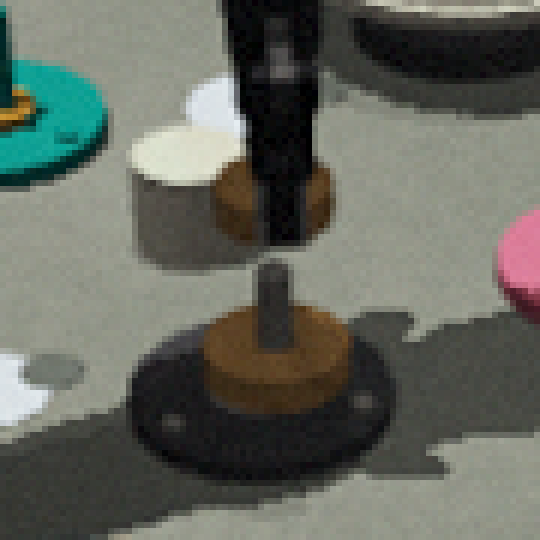

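Emit:
send_rows --steps '[[[40, 0, 0.2, -0.8, 0], [40, 0, 0, -0.8, 0], [40, 0, 0, -0.6, 0], [40, 0, 0, 0, 0], [40, 0, 0, 0, 0], [40, 0, 0, 0, 0]]]'

```text
clock: 24.35
position: [0.492, 0.17, 0.0555]
orientation: [180.0, -0.0, 90.0]
ft_force: [0.5, 0.5, -0.1]
opening: 0.0504
```

Emit:
send_rows --steps '[[[40, 0, 0, -0.2, 0], [40, 0, 0, -0.1, 0], [40, 0, 0, -0.1, 0], [40, 0, 0, -0.1, 0], [40, 0, 0, -0.1, 0], [40, 0, 0, 0, 0]]]'

```text
clock: 24.95
position: [0.4918, 0.1699, 0.0493]
orientation: [-180.0, 0.0, 90.0]
ft_force: [-0.2, -0.4, -0.1]
opening: 0.0505
```

Emit:
send_rows --steps '[[[40, 0, -0.15, 0, 0], [40, 0, 0, -0.1, 0], [40, 0, 0, -0.1, 0], [40, 0, 0, -0.1, 0], [40, 0, 0, -0.1, 0], [40, 0, 0, 0, 0]]]'

```text
clock: 25.55
position: [0.4917, 0.1683, 0.0452]
orientation: [-180.0, 0.0, 90.0]
ft_force: [0.7, 0.3, 0.0]
opening: 0.0501
```

Emit:
send_rows --steps '[[[40, 0, 0, -0.1, 0], [40, 0, 0, -0.1, 0], [40, 0, 0, -0.2, 0], [40, 0, 0, 0, 0]]]'

```text
clock: 25.95
position: [0.4917, 0.1684, 0.0411]
orientation: [-180.0, 0.0, 90.0]
ft_force: [-0.6, 0.4, -0.9]
opening: 0.05
```

Emit:
send_rows --steps '[[[40, 0, 0, -0.3, 0], [40, 0, 0, -0.3, 0], [40, 0, 0, -0.3, 0], [40, 0, 0, -0.3, 0], [40, 0, 0, -0.3, 0], [40, 0, 0, 0, 0]]]'

```text
clock: 26.55
position: [0.4917, 0.1684, 0.0259]
orientation: [-180.0, 0.0, 90.0]
ft_force: [-1.0, -0.9, -0.6]
opening: 0.0499
```

Emit:
send_rows --steps '[[[40, 0, 0, -0.3, 0], [40, 0, 0, -0.3, 0], [40, 0, 0, -0.2, 0], [40, 0, 0, 0, 0]]]'

```text
clock: 26.95
position: [0.4917, 0.1684, 0.0181]
orientation: [-180.0, 0.0, 90.0]
ft_force: [0.3, 0.4, -1.0]
opening: 0.0501
```

```bash
python3 - <<'E'
from cylfit import *
from look import *
look('t',('side',),w=40,z=.05,f=8)
s=bot.sense();print(s['position'],s['ft_force'],s['opening'])
E
```

```text
side origin [261 136] TCP px [301.7 186.5]
[0.49176478 0.1683397  0.01821803] [0.28400266 0.23874805 0.04517388] 0.049954588470409844
```

View pics/t_side.png

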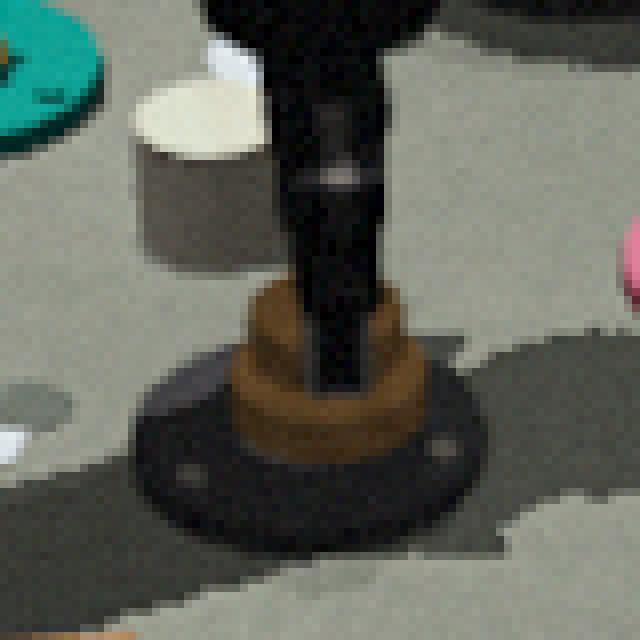

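Lower in 1 mm then 0.5 mm steps to contact (~0.0127).

Emit:
send_rows --steps '[[[40, 0, 0, -0.1, 0], [40, 0, 0, -0.1, 0], [40, 0, 0, -0.1, 0], [40, 0, 0, -0.1, 0], [40, 0, 0, 0, 0]]]'

```text
clock: 27.5
position: [0.4918, 0.1683, 0.0143]
orientation: [-180.0, 0.0, 90.0]
ft_force: [-0.1, 0.2, 0.0]
opening: 0.05
```

Emit:
send_rows --steps '[[[40, 0, 0, -0.05, 0], [40, 0, 0, -0.05, 0]]]'

```text
clock: 27.7
position: [0.4919, 0.1684, 0.0134]
orientation: [180.0, 0.0, 90.0]
ft_force: [-0.7, 0.5, -0.8]
opening: 0.05
```

Emit:
send_rows --steps '[[[40, 0, 0, -0.05, 0], [40, 0, 0, 0, 0]]]'

```text
clock: 27.9
position: [0.4919, 0.1684, 0.0129]
orientation: [180.0, -0.0, 90.0]
ft_force: [-0.1, 0.4, -0.4]
opening: 0.0502
```

Emit:
send_rows --steps '[[[40, 0, 0, -0.05, 0], [40, 0, 0, 0, 0]]]'

```text
clock: 28.1
position: [0.4919, 0.1684, 0.0129]
orientation: [180.0, -0.0, 90.0]
ft_force: [-1.4, -0.1, 4.3]
opening: 0.0498
```

Emit:
send_rows --steps '[[[40, 0, 0, -0.05, 0], [40, 0, 0, 0, 0]]]'

```text
clock: 28.3
position: [0.492, 0.1684, 0.0128]
orientation: [180.0, -0.0, 90.0]
ft_force: [-1.4, -0.8, 8.7]
opening: 0.0502
```

Emit:
send_rows --steps '[[[40, 0, 0, 0.1, 0], [70, 0, 0, 0, 0], [85, 0, 0, 0, 0], [85, 0, 0, 0, 0], [85, 0, 0, 0.5, 0], [85, 0, 0, 2, 0], [85, 0, 0, 3, 0], [85, 0, 0, 4, 0]]]'

```text
clock: 29.1
position: [0.4905, 0.1679, 0.1079]
orientation: [-179.8, 0.1, 90.0]
ft_force: [0.1, -0.5, 0.5]
opening: 0.0725
```

Emit:
send_rows --steps '[[[85, 0, -3, 1, 0], [85, -0.4, -4.6, 0, 0], [85, -0.5, -4.6, 0, 0], [85, -0.5, -4.6, 0, 0], [85, -0.5, -4.6, 0, 0], [85, -0.5, -4.6, 0, 0], [70, -0.5, -4.6, 0, 0], [65, -0.5, -4.6, 0, 0]]]'

```text
clock: 29.9
position: [0.4574, -0.1854, 0.1183]
orientation: [180.0, 0.0, 90.0]
ft_force: [0.9, 0.3, 0.7]
opening: 0.0559
```

Emit:
send_rows --steps '[[[65, 0, 0, -3, 0], [65, 0, 0, -3, 0], [65, 0, 0, -1, 0], [65, 0, 0, 0, 0], [65, 0, 0, 0, 0], [65, 0, 0, 0, 0]]]'

```text
clock: 30.5
position: [0.459, -0.1836, 0.0492]
orientation: [179.9, 0.1, 90.1]
ft_force: [0.6, 0.3, 0.1]
opening: 0.0555
```

```bash
python3 - <<'E'
from cylfit import *
from look import *
look('u',('side',),w=45,z=.03,f=6)
look('u2',w=40,at=[.487,.17,.03],f=7)
s=bot.sense();print(s['position'],s['ft_force'],s['opening'])
p,d=optics.capture('top'); uv=proj('top',[.492,.168,.038]).astype(int)
v,u=np.mgrid[uv[1]-14:uv[1]+15,uv[0]-14:uv[0]+15]; P=pts('top',d,v.ravel(),u.ravel()); r=np.hypot(P[:,0]-.492,P[:,1]-.17)
k=(r>.014)&(r<.024); A=np.c_[P[k,:2]-[.492,.169],np.ones(k.sum())]; print("top plane",np.linalg.lstsq(A,P[k,2],rcond=None)[0])
E
```

```text
side origin [254 230] TCP px [299.2 269. ]
side origin [259 142] TCP px [299.2 269. ]
top origin [221 170] TCP px [410.8 221.1]
[ 0.45859336 -0.18366486  0.04888584] [-0.14047511  0.439732    0.63374588] 0.05519711653890731
top plane [0.00829226 0.01673805 0.05680031]
```

View pics/u_side.png

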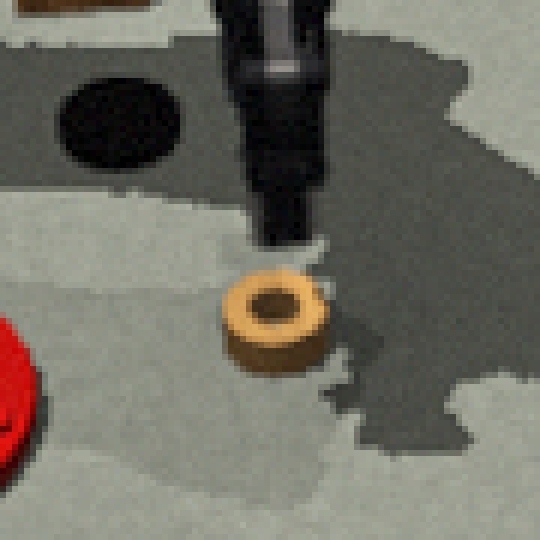

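View pics/u2_side.png

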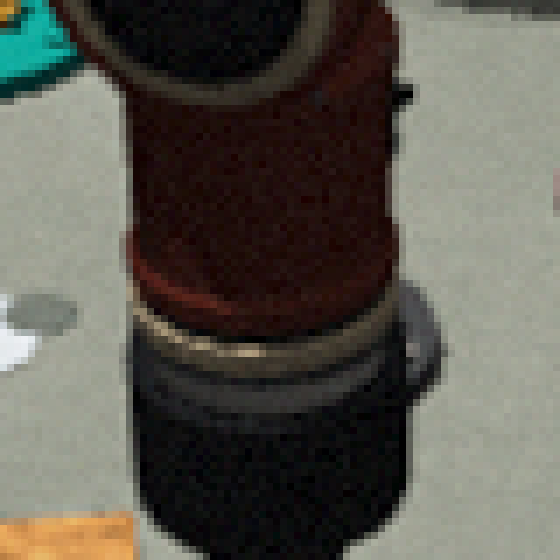

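Emit:
send_rows --steps '[[[65, 0, 0, -2, 0], [65, 0, 0, -2, 0], [65, 0, 0, -1.3, 0], [65, 0, 0, -0.6, 0], [65, 0, 0, 0, 0], [65, 0, 0, 0, 0]]]'

```text
clock: 31.3
position: [0.4583, -0.1838, -0.0106]
orientation: [179.9, 0.0, 90.0]
ft_force: [0.8, 1.2, -0.6]
opening: 0.0556
```

Emit:
send_rows --steps '[[[65, 0, 0, -0.4, 0], [65, 0, 0, -0.4, 0], [65, 0, 0, -0.2, 0], [65, 0, 0, 0, 0]]]'

```text
clock: 31.7
position: [0.4576, -0.1836, -0.0213]
orientation: [-180.0, -0.0, 90.0]
ft_force: [-0.4, -0.3, 1.2]
opening: 0.0554
```

```bash
python3 - <<'E'
from cylfit import *
from look import *
look('v',('side',),w=45,z=.03,f=6)
s=bot.sense();print(s['position'],s['ft_force'],s['opening'])
E
```

```text
side origin [253 230] TCP px [299.7 293. ]
[ 0.45772343 -0.18358405 -0.02122835] [ 0.2310781  -0.51997927  0.22659778] 0.055764209713942685
```

View pics/v_side.png

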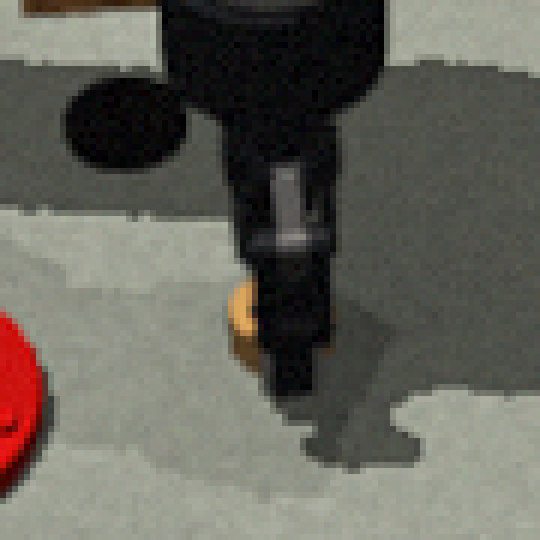

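Emit:
send_rows --steps '[[[60, 0.05, 0, -0.15, 0], [52, 0, 0, 0, 0], [46, 0, 0, 0, 0], [40, 0, 0, 0, 0], [25, 0, 0, 0, 0], [25, 0, 0, 0, 0], [25, 0, 0, 0, 0]]]' --squeeze 30

```text
clock: 32.45
position: [0.4584, -0.1837, -0.0224]
orientation: [180.0, 0.0, 90.0]
ft_force: [-0.5, -0.3, 3.7]
opening: 0.0357
```

Emit:
send_rows --steps '[[[48, 0, 0, 0, 0], [48, 0, 0, 0.2, 0], [48, 0, 0, 0, 0], [40, 0, 0, 0, 0], [25, 0, 0, 0, 0], [25, 0, 0, 0, 0], [25, 0, 0, 0, 0], [25, 0, 0, 0, 0]]]'

```text
clock: 33.25
position: [0.4584, -0.1837, -0.0204]
orientation: [180.0, 0.0, 90.0]
ft_force: [-0.5, -0.4, 5.8]
opening: 0.0352
```

Emit:
send_rows --steps '[[[25, 0, 0, 0.3, 0], [25, 0, 0, 1, 0], [25, 0, 0, 2.2, 0], [25, 0, 0, 3.5, 0], [25, 0, 0, 3.3, 0], [25, 0, 0, 0, 0], [25, 0, 0, 0, 0]]]' --squeeze 40

```text
clock: 33.95
position: [0.4587, -0.1837, 0.0833]
orientation: [179.9, 0.0, 90.0]
ft_force: [-0.7, 0.1, -1.2]
opening: 0.0352
```

```bash
python3 - <<'E'
from cylfit import *
from look import *
look('w',('side',),w=45,z=.11,f=6)
look('w2',('top',),w=40,at=[.487,.17,.03],f=7)
s=bot.sense();print(s['position'],s['ft_force'],s['opening'])
E
```

```text
side origin [252 201] TCP px [298.2 257. ]
top origin [221 170] TCP px [413.2 221.2]
[ 0.45746501 -0.183207    0.0817188 ] [-0.57396057 -0.11218351 -0.90347679] 0.03518600840646158
```

View pics/w_side.png

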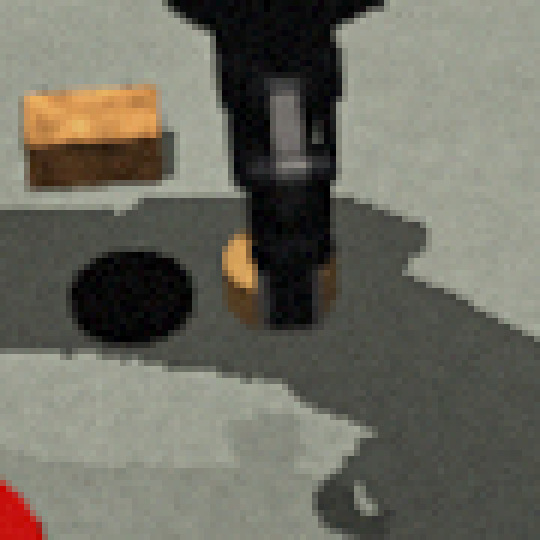

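View pics/w2_top.png

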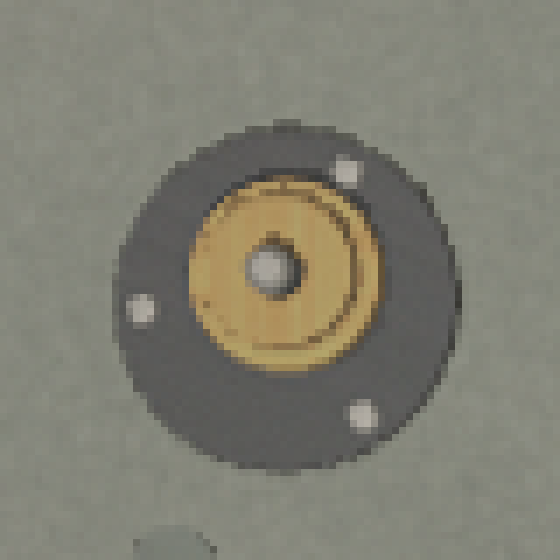

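Emit:
send_rows --steps '[[[25, 0.4, 3.6, 0, 0], [25, 0.4, 4.5, 0, 0], [25, 0.4, 4.5, 0, 0], [25, 0.5, 4.5, 0, 0], [25, 0.5, 4.5, 0, 0], [25, 0.5, 4.5, 0, 0], [25, 0.4, 4.5, 0, 0], [25, 0.3, 4.4, 0, 0]]]'

```text
clock: 34.85
position: [0.4914, 0.1681, 0.0809]
orientation: [-179.8, 0.1, 90.0]
ft_force: [1.2, -0.4, -0.4]
opening: 0.0356
```

Emit:
send_rows --steps '[[[25, 0, 0.2, 0, 0], [25, 0, 0, 0, 0], [25, 0, 0, 0, 0], [25, 0, 0, 0, 0], [25, 0, 0, 0, 0], [25, 0, 0, 0, 0]]]'

```text
clock: 35.45
position: [0.4925, 0.1672, 0.0825]
orientation: [-180.0, 0.0, 89.9]
ft_force: [0.1, 1.2, -0.4]
opening: 0.035
```

```bash
python3 - <<'E'
from cylfit import *
from look import *
look('x',('side',),w=45,z=.08,f=6)
s=bot.sense();print(s['position'],s['ft_force'],s['opening'])
E
```

```text
side origin [256 121] TCP px [301.3 166.1]
[0.49246311 0.16753015 0.08245514] [ 0.42598494 -0.42895449 -0.26071186] 0.035367614741887994
```

View pics/x_side.png

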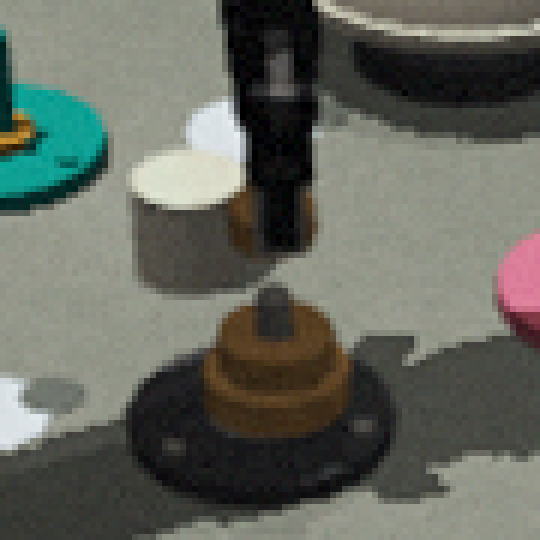

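Emit:
send_rows --steps '[[[25, 0, 0, -0.8, 0], [25, 0, 0, -0.8, 0], [25, 0, 0, -0.6, 0], [25, 0, 0, 0, 0], [25, 0, 0, 0, 0], [25, 0, 0, 0, 0], [25, 0, 0, 0, 0]]]'

```text
clock: 36.2
position: [0.4926, 0.1685, 0.0606]
orientation: [180.0, -0.0, 90.0]
ft_force: [-0.1, 0.8, -0.6]
opening: 0.0355
```

Emit:
send_rows --steps '[[[25, 0, 0, -0.2, 0], [25, 0, 0, -0.1, 0], [25, 0, 0, -0.1, 0], [25, 0, 0, 0, 0]]]'

```text
clock: 36.6
position: [0.4922, 0.1683, 0.0563]
orientation: [-180.0, 0.0, 90.0]
ft_force: [-0.2, -1.1, 0.1]
opening: 0.0353
```

Emit:
send_rows --steps '[[[25, 0, 0, -0.1, 0], [25, 0, 0, -0.1, 0], [25, 0, 0, -0.1, 0], [25, 0, 0, 0, 0]]]'

```text
clock: 37.0
position: [0.4922, 0.1683, 0.0532]
orientation: [-180.0, 0.0, 90.0]
ft_force: [0.1, 0.9, -0.1]
opening: 0.0351
```

Emit:
send_rows --steps '[[[25, 0, 0, -0.1, 0], [25, 0, 0, -0.1, 0], [25, 0, 0, -0.1, 0], [25, 0, 0, -0.1, 0], [25, 0, 0, 0, 0]]]'

```text
clock: 37.5
position: [0.4923, 0.1684, 0.0492]
orientation: [-180.0, 0.0, 90.0]
ft_force: [-0.3, -0.3, -0.4]
opening: 0.0353
```

Emit:
send_rows --steps '[[[25, 0, 0, -0.2, 0], [25, 0, 0, -0.2, 0], [25, 0, 0, -0.2, 0], [25, 0, 0, 0, 0]]]'

```text
clock: 37.9
position: [0.4922, 0.1684, 0.0431]
orientation: [-180.0, 0.0, 90.0]
ft_force: [0.2, 0.0, -0.5]
opening: 0.0348
```

```bash
python3 - <<'E'
from cylfit import *
from look import *
look('y',('side',),w=40,z=.07,f=8)
s=bot.sense();print(s['position'],s['ft_force'],s['wrist_torque'],s['opening'])
E
```

```text
side origin [261 130] TCP px [301.6 178.6]
[0.4922111  0.16837483 0.0431914 ] [ 0.35446488 -0.05459759 -0.0405125 ] [ 0.04947175  0.00163755 -0.01197044] 0.03471618629892483
```

View pics/y_side.png

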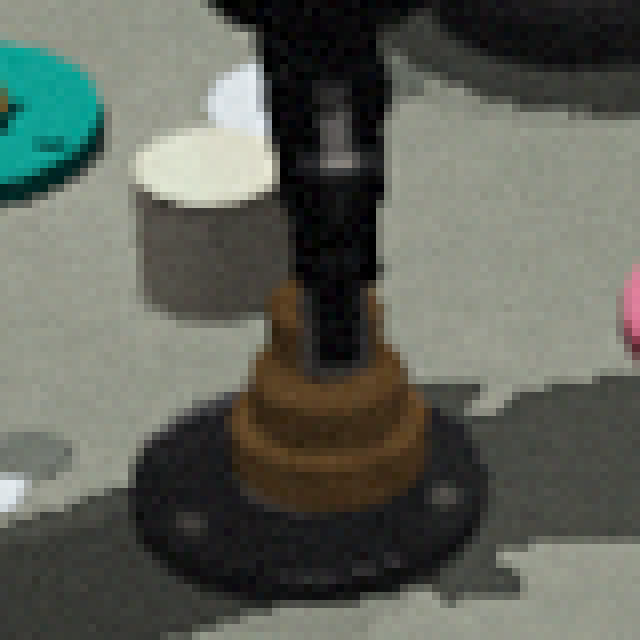

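Emit:
send_rows --steps '[[[25, 0, 0, -0.1, 0], [25, 0, 0, -0.1, 0], [25, 0, 0, -0.1, 0], [25, 0, 0, -0.1, 0], [25, 0, 0, 0, 0]]]'

```text
clock: 38.45
position: [0.4923, 0.1684, 0.0393]
orientation: [-180.0, 0.0, 90.0]
ft_force: [-1.2, 0.9, 0.2]
opening: 0.035
```

Emit:
send_rows --steps '[[[25, 0, 0, -0.1, 0], [25, 0, 0, -0.05, 0], [25, 0, 0, -0.05, 0], [25, 0, 0, 0, 0]]]'

```text
clock: 38.85
position: [0.4923, 0.1684, 0.0373]
orientation: [-180.0, 0.0, 90.0]
ft_force: [0.1, 0.1, 0.0]
opening: 0.0349
```

Emit:
send_rows --steps '[[[25, 0, 0, -0.05, 0], [25, 0, 0, -0.05, 0], [25, 0, 0, 0, 0]]]'

```text
clock: 39.15
position: [0.4924, 0.1684, 0.0364]
orientation: [-180.0, 0.0, 90.0]
ft_force: [0.7, 0.7, -0.8]
opening: 0.035
```

Emit:
send_rows --steps '[[[25, 0, 0, -0.05, 0], [25, 0, 0, -0.03, 0], [25, 0, 0, 0, 0]]]'

```text
clock: 39.45
position: [0.4924, 0.1684, 0.0356]
orientation: [-180.0, 0.0, 90.0]
ft_force: [-0.7, 0.1, 0.3]
opening: 0.0354
```

Emit:
send_rows --steps '[[[25, 0, 0, -0.05, 0], [25, 0, 0, 0, 0]]]'

```text
clock: 39.65
position: [0.4925, 0.1684, 0.0356]
orientation: [180.0, -0.0, 90.0]
ft_force: [-0.9, 1.0, 4.9]
opening: 0.0352
```

Emit:
send_rows --steps '[[[25, 0, 0, -0.04, 0], [25, 0, 0, 0, 0]]]'

```text
clock: 39.85
position: [0.4925, 0.1684, 0.0355]
orientation: [180.0, -0.0, 90.0]
ft_force: [-2.4, -0.0, 6.7]
opening: 0.0351
```

Emit:
send_rows --steps '[[[25, 0, 0, 0.09, 0], [45, 0, 0, 0, 0], [70, 0, 0, 0, 0], [70, 0, 0, 0, 0], [70, 0, 0, 0.5, 0], [70, 0, 0, 2, 0], [70, 0, 0, 3, 0], [70, 0, 0, 4, 0]]]'

```text
clock: 40.65
position: [0.491, 0.1679, 0.1305]
orientation: [-179.8, 0.1, 90.0]
ft_force: [0.3, -0.3, -0.6]
opening: 0.0598
```

Emit:
send_rows --steps '[[[70, 0, -3, 2, 0], [70, 0, -4, 2, 0], [70, 0, -4.5, 0, 0], [70, 0, -4.5, 0, 0], [70, 0, -4.5, 0, 0], [70, 0, -4.5, 0, 0], [70, 0, 0, 0, 0], [70, 0, 0, 0, 0]]]'

```text
clock: 41.45
position: [0.492, -0.083, 0.1708]
orientation: [180.0, 0.0, 89.8]
ft_force: [-0.2, 0.8, 0.8]
opening: 0.0599
```

```bash
python3 - <<'E'
from cylfit import *
from look import *
look('z',w=40,at=[.487,.17,.04],f=7)
s=bot.sense();print(s['position'],s['ft_force'],s['opening'])
p,d=optics.capture('top'); cv2.imwrite('pics/z_full.png',p); uv=proj('top',[.492,.168,.05]).astype(int)
v,u=np.mgrid[uv[1]-18:uv[1]+19,uv[0]-18:uv[0]+19]; P=pts('top',d,v.ravel(),u.ravel()); r=np.hypot(P[:,0]-.4925,P[:,1]-.1705)
for a,b in ((.011,.017),(.0205,.0245),(.0275,.0315),(.04,.055)):
    k=(r>a)&(r<b); A=np.c_[P[k,:2]-[.4925,.1705],np.ones(k.sum())]; print(a,k.sum(),"plane",np.linalg.lstsq(A,P[k,2],rcond=None)[0].round(4),np.median(P[k,2]).round(4))
E
```

```text
side origin [259 139] TCP px [309.5 192. ]
top origin [220 170] TCP px [371.7 203.9]
[ 0.49234852 -0.08009351  0.17060561] [-0.66309184  0.54591769  0.11992819] 0.05988370905842317
0.011 95 plane [-0.0305 -0.0087  0.0747] 0.0749
0.0205 105 plane [ 0.0085 -0.0235  0.0568] 0.0568
0.0275 123 plane [ 0.0037 -0.0126  0.0382] 0.038
0.04 450 plane [-0.0077  0.0082  0.0127] 0.0128
```

View pics/z_side.png

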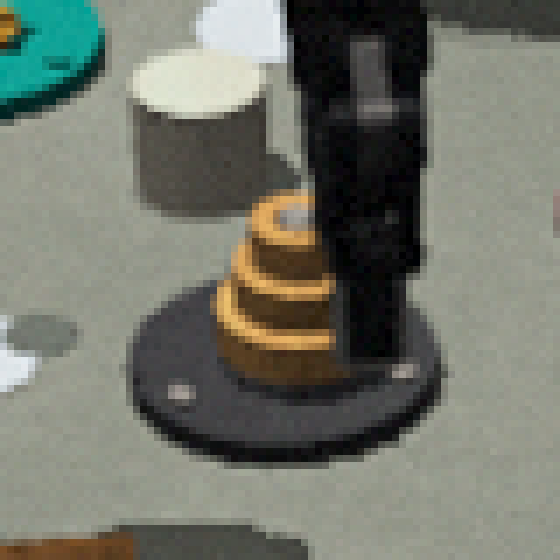

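View pics/z_full.png

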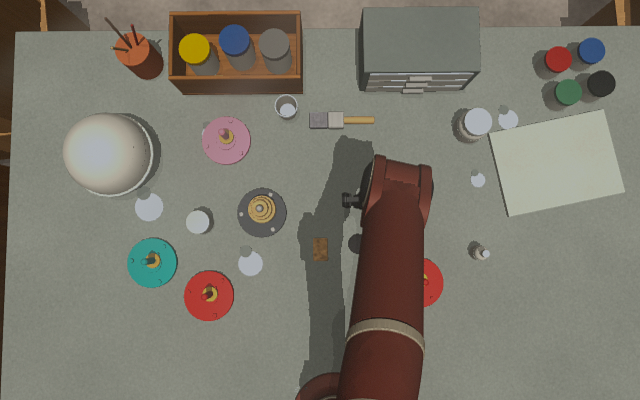

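```bash
python3 -c "
from rig import bot
print(bot.sense()['clock'],bot.hand_in())"
```

```text
the job is handed in; nothing more can be done
41.6 None
```

I threaded the large, medium and small spacers onto the dark grey stand in that order, let go of the stack and handed the job in at 41.6 s.

- **Collar:** it slid under a steady 7 N or so as I pushed it down with the large spacer. It stopped at the expected height, with a peak push of about 13 N. The medium and small spacers seated at about 9 N and 7 N.
- **Stack height:** in the last depth reading the large, medium and small spacers' top faces sit about 25, 44 and 62 mm above the plate. The nominal heights are 26, 44 and 62 mm. The faces are level within the noise of the depth readings, and the side picture shows no gaps.
- **Other things:** the last top picture shows the jars, brush, block and other bystanders where they were, though the arm hid part of the jar lid. The gripper was clear of everything when I handed in.

**Disagreements:**
- The fingertips appeared about 35 mm higher than the reported tool position and the given tip offset imply. I set the grasp heights from the camera pictures and by feeling for contact instead.
- The two cameras differed by 2 to 6 mm in y, so I placed the spacers using camera readings taken near the spindle and by feel.

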